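# Slide the specimen plate home on the imager's three-ball mount

## Robot

A 6-joint arm with a two-finger parallel gripper is mounted at the origin on a cart in front of the work surface, level with it; the furniture and walls round the work are solid. World frame = base frame: x ahead of the robot, y to its left, z up, the work surface at z = 0. Lengths are in m, angles in rad, forces in N, time in s.
With the tool pointing down it reaches from about 0.35 to 0.95 m from the base axis. Payload 17.4 kg.
Tool frame: the origin (TCP) lies at the very end of the fingers, on their centre line; the grasp point (between the pads) lies 19 mm behind it; z points along the fingers, y is the direction in which the jaws open and shut (so a half turn about z gives the same grasp; the last joint's range is limited). The gripper opens to 93 mm and grips with 3 to 60 N. Pads are 15 mm wide; open, the fingers measure 128 mm over their backs; the gripper's body (75 mm by 188 mm) begins 65 mm behind the grasp point.
Start: joints at [1.209, 0.116, 1.442, -0, 1.584, -0.038], TCP at [0.215, 0.64, 0.219] pointing down, gripper open.
Joint ranges: [-2.83, 2.83], [-0.83, 2.19], [0.07, 2.5], [-1.14, 4.28], [0.01, 3], [-2.97, 2.97]. Speed limits (rad/s): [1.89, 1.89, 2.22, 3.14, 3.14, 3.14].

## Interface

Orientations are given as a unit quaternion [x, y, z, w].
In Python, from cell import env gives the robot as it stands. The module is installed in compiled form; this text tells all that it offers.
- The arm moves only by the shell command python3 -m inch 'ROWS' [OPENING] [FORCE]. ROWS is JSON, a list of rows, each an object with "offset": the shift along the tool's x, y, z in units of 30 mm (1.0 is 30 mm), a list of three; "twist": the turn about the tool's z in units of 6 degrees (1.0 is 6 degrees). A call has 1 to 12 rows; each row shifts and turns the pose as measured when the row begins, along the tool's axes as they then stand; what a row does not reach is not made up. A row lasts 1/8 s, in which the tool goes at most 62.5 mm and 10.7 degrees, less where a joint would pass 70% of its speed; a pose out of reach is approached as far as the arm can. A call is refused whole if a number of a shift passes 1 or a number of a turn 1, either way. A call with a gripper value outside its range is refused whole. OPENING is the finger opening in mm, from 0 to 93, set as the call begins (- or left out, the last holds). The fingers move at their own pace and stop on an object; FORCE is the grip in N (left out, the last holds). Time passes only in rows, so rows that do not move let the fingers close. It gives the time, the measured TCP pose, the force and the opening at its end, in the units of the state.
- env.sense(): the state, without advancing time (a new reading comes with each control period).
- env.get_image(name): name is "side" or "top" or "wrist"; returns (picture, depth): 400x640x3 uint8, blue, green, red; 400x640 float32, m along the optical axis (not along the pixel's ray), 0 where there is no reading.
- env.get_calibration(name): a dict with "fx", "fy", "cx", "cy" (pixels), "dist" ([k1, k2, p1, p2, k3] as OpenCV has them; the pictures are not rectified), "R" (3x3) and "t" (3): a world point X has camera coordinates R X + t. Camera axes: x right, y down, z forward; pixel columns grow to the right and rows downward; lengths in m; the calibration is good to about 2 mm. A picture is of the moment at which its call begins: read the wrist's pose just before it. get_calibration takes no time and is no camera call; for the wrist camera it gives the pose at the moment of the call.
- env.job_done(): hands the job in, once; it reports no verdict.
The state is a dict: "t": time; "joint_pos": joint angles; "joint_velocities": joint speeds; "effort": joint torques, N m; "eef_pos": TCP position; "orientation": TCP orientation; "contact_force": force on the tool from outside, world axes, zero at the start; "wrist_torque": the same for the moment, N m; "gripper_width": opening from 0.0 (shut) to 1.0 (fully open).
Only numpy, scipy, OpenCV 4.12 (cv2) and the standard library are available. Lean on these libraries where they do the work, as an engineer would, in place of code of your own. Each camera call takes 0.05 s, during which the arm holds its last target.

## Task

Get the dish ready for imaging: the small amber bottle left standing in the imager's well goes back into the white tray, standing upright beside what is there. Then slide the aluminium specimen plate, with its dish, off the loading shelf and under the two sprung rollers until it drops onto the three locating balls, fully home and level with the rollers holding it down. The dish must stay in its recess, and the jar, the bottles and the beaker standing around must not be knocked over or shoved about.

Things in the scene. Friction and masses are not known exactly. Their poses are not given: they have to be found in the camera images.
- stage: Imager: low white instrument fixed to the bench, 267 mm long (x), 180 wide, mostly 46 high. Origin on the bench under the centre of the plate's home; x = loading direction, away from the user; y = its left; z up. From the user: loading shelf x -165 to -64 mm, well x -64 to 62, then a white housing x 62 to 102, 128 wide, top at z = 74. All offsets called 'stage' are in this frame.
- shelf (a point): Middle of the loading shelf, stage (-114.5, 0, 50) mm. Shelf top is at z = 46, the full 180 mm wide; on it two white low-friction strips run along x from -164 to -65 at y = +-30 (12 mm wide, tops at z = 50), on which the plate's underside slides (friction about 0.1).
- well (a point): Centre of the well's floor, stage (0, 0, 40) mm, at a flush lens window. The well is 126 mm long (x -64 to 62) and 132 wide; its sides (|y| 66 to 90) are 46 high. Three polished half balls of 10 mm radius stand on the floor, crowns at z = 50, level with the strips, at stage (x, y) = (-12, 45), (-12, -45), (40, 0).
- far_ball (a point): Crown of the far ball, stage (40, 0, 50) mm; the two near ones have their crowns at (-12, 45, 50) and (-12, -45, 50).
- nest (a point): Home of the plate: stage (0, 0, 46) mm, axes as the stage's. When the plate is fully home its origin lies on this point and its axes agree with the stage's; its rear edge is then at stage x = -54 and its underside 4 mm below the ball crowns.
- left_roller (a point): Centre of the left black roller, stage (-12, 54, 65) mm when the well is empty, z about 67 with the plate home. Radius 8, 10 wide, axle along y. It sits inward on the end of a steel spring arm (|y| 70 to 76) pivoted at stage (38, 73, 70) in a clevis (|y| 66 to 80, 78 high). It swings up only and presses down: 3 N empty, 4 N on the seated plate, 8 N on the rail crest.
- right_roller (a point): Centre of the right roller, the mirror image: stage (-12, -54, 65) mm with the well empty. The arms do not give sideways; a centred plate passes the clevises with 4 mm on each side, the arms with 8.
- plate: Loose aluminium specimen plate, 108 mm (x) by 124 (y), 0.45 kg. Origin: centre of its underside; x = front, enters the well first. Middle (|y| < 46) 12 thick with a round dish recess, 63 across, 4 deep. Starts on the strips (underside z = 50), 85 to 97 mm short of home, up to 18 mm and 13 degrees out of line. Pushing it in takes up to 12 N; in the last 18 mm the rollers pull it forward and down.
- rear_edge (a point): Middle of the plate's upright rear face, plate (-54, 0, 6) mm. The face is 124 mm wide, 12 high in the middle, 10 at the sides. The side faces, y = +-62, are about as high.
- rail_crest (a point): Top of the left cam rail, plate (17, 54, 19.5) mm. A rail runs along each side, |y| 46 to 62: its top rises from z = 5 at the front edge (x = 54) to 19.5 at x = 26, is level to x = 8, falls to 10 at x = -22 and is level to the rear. The rollers run along it.
- socket (a point): Mouth of the plate's left socket, plate (-12, 45, 0) mm: 15 mm square, 4 deep, in the flat underside. The right one, at (-12, -45), is a slot 15 mm along x and 24 along y, 4 deep; the front one, at (40, 0), a flat-bottomed pocket 24 mm square, 4 deep. Each drops over a ball.
- dish: Petri dish, 60 mm across, 15 high, loose in the plate's recess, its underside 8 mm above the plate's. Origin: centre of its underside.
- oil_bottle: Small amber bottle with a white cap, 27 mm across, 58 high, 30 g; the cap (24 across) begins at 48. Origin: centre of its underside. Starts upright on the well's floor (z = 40) between the balls.
- tray: Shallow white plastic tray fixed on the bench to the right of the imager, 165 mm (x) by 115 (y), rim 18 high, walls and floor 4 thick. Origin: centre of its underside.
- dropper: White dropper bottle with a coloured cap, 30 mm across, 66 high, loose, standing in the tray. Origin: centre of its underside.
- beaker: Small empty clear beaker, 46 mm across, 60 high, loose, standing in the tray. Origin: centre of its underside.
- swab_jar: White screw-lid jar, 56 mm across, 92 high, loose, standing just right of the imager. Origin: centre of its underside.
- bottle: White bottle with a coloured cap, 55 mm across, 105 high, loose, standing behind the mouse pad, left of the imager. Origin: centre of its underside. Further left, 0.2 m and more from the robot's centre line, stands a tall monitor that the arm must go round.
Things that resemble listed ones, but are neither listed nor needed, are in the scene too. Of the things shaped like the beaker, the clear one is meant.

How it is judged:
On the way:
1. the amber bottle stands upright in the tray (x of oil_bottle in the frame of tray between -0.07 and 0.07 m and y of oil_bottle in the frame of tray between -0.045 and 0.045 m and z of oil_bottle in the frame of tray between 0 and 0.008 m and angle between oil_bottle's own z axis and vertical below 0.15 rad and linear speed of oil_bottle below 0.02 m/s), for 0.2 s.
At the end, for the whole second after the job is handed in: Plate home on the balls: origin within 2 mm of the nest across and 1.2 mm in height, square within 1.4 deg, level within 1.1 deg; dish within 3 mm of the recess centre; amber bottle upright (9 deg) on the tray floor; the other four vessels upright; all at rest (horizontal distance between plate and nest below 0.002 m and z of plate in the frame of nest between -0.0012 and 0.0012 m and angle between the x axis of plate and the x axis of stage, either way round below 0.025 rad and angle between plate's own z axis and vertical below 0.02 rad and x of oil_bottle in the frame of tray between -0.07 and 0.07 m and y of oil_bottle in the frame of tray between -0.045 and 0.045 m and z of oil_bottle in the frame of tray between 0 and 0.008 m and angle between each of oil_bottle, dropper, beaker, swab_jar, bottle's own z axis and vertical below 0.15 rad and horizontal distance between dish and plate below 0.003 m and z of dish in the frame of plate between 0.006 and 0.01 m and linear speed of each of plate, oil_bottle below 0.01 m/s); the robot touches nothing.
It fails at once if the dish leaves its recess or is tipped (horizontal distance between dish and plate above 0.01 m or angle between dish's own z axis and vertical above 0.35 rad).
It fails at once if something in the tray or beside the imager is knocked over (angle between any of dropper, beaker, swab_jar, bottle's own z axis and vertical above 0.6 rad).
It fails at once if the jar, the white bottle, the dropper bottle or the beaker is shoved more than 4 cm (distance of any of swab_jar, bottle, dropper, beaker from where it was at the start of the episode above 0.04 m).
It also fails if it takes over 69 s, if anything falls off the work surface, if the arm or the gripper's body presses on something with over 40 N, if the wrist force passes 120 N, or if a joint passes its speed limit or range.

## Working session

There is one attempt and no reset: what is moved stays moved. The work goes in short steps, Python scripts to look and compute and a shell command to move; the robot and the scene stay as the last step left them, time stands still between calls to the robot, and variables do not carry over. Pictures are saved under pics/ and viewed, and the job is handed in when it is done.

```bash
mkdir -p pics; ls; cat > h.py <<'E'
import numpy as np,cv2
from cell import env
def grab(n,tag):
    c=env.get_calibration(n); im,d=env.get_image(n)
    cv2.imwrite(f'pics/{tag}.png',im); np.savez(f'pics/{tag}.npz',im=im,d=d,**{k:np.array(v) for k,v in c.items()})
    return im,d,c
def load(tag):
    z=np.load(f'pics/{tag}.npz'); return z['im'],z['d'],z
def K(c): return np.array([[c['fx'],0,c['cx']],[0,c['fy'],c['cy']],[0,0,1]],float)
def ray(c,uv):
    p=cv2.undistortPoints(np.array(uv,float).reshape(-1,1,2),K(c),np.array(c['dist'],float)).reshape(-1,2)
    R=np.array(c['R']);t=np.array(c['t'])
    return -R.T@t,(R.T@np.c_[p,np.ones(len(p))].T).T
def onplane(c,uv,z):
    o,d=ray(c,uv); return o+d*((z-o[2])/d[:,2])[:,None]
def proj(c,X):
    R=np.array(c['R'],float); return cv2.projectPoints(np.array(X,float).reshape(-1,1,3),cv2.Rodrigues(R)[0],np.array(c['t'],float),K(c),np.array(c['dist'],float))[0].reshape(-1,2)
def pts(c,d):
    h,w=d.shape; u,v=np.meshgrid(np.arange(w),np.arange(h))
    o,r=ray(c,np.stack([u,v],-1).reshape(-1,2)); X=o+r*d.reshape(-1,1); X[d.reshape(-1)==0]=np.nan
    return X.reshape(h,w,3)
E
python3 - <<'E'
from h import *
print(env.sense())
for n in('top','side','wrist'):
    im,d,c=grab(n,n+'0'); print(n,c['fx'],-np.array(c['R']).T@np.array(c['t']),np.array(c['R'])[2],d.min(),d.max())
E
```

```text
pics
{'t': 0.0, 'joint_pos': array([ 1.20921487e+00,  1.16505948e-01,  1.44231762e+00,  1.32681381e-05,
        1.58399449e+00, -3.78091986e-02]), 'joint_velocities': array([-2.36371496e-03,  1.73776138e-03, -3.90583738e-04,  7.57761597e-05,
        1.71582108e-03, -7.46232486e-05]), 'effort': array([-1.49330765e-03, -7.21224189e+01, -6.22631335e+01,  7.78811588e-02,
        2.35358253e-02,  1.95127149e-05]), 'eef_pos': array([0.21468004, 0.63971746, 0.21785921]), 'orientation': array([ 1.61179848e-01,  9.86924861e-01, -5.99212879e-04, -1.28044456e-04]), 'contact_force': array([-0.25475936, -0.11369098, -0.61937401]), 'wrist_torque': array([ 0.00154679,  0.05509067, -0.00126417]), 'gripper_width': 1.0010280454694898}
top 445.54557741434746 [ 0.36323688 -0.09786151  1.28031746] [ 0.15879688  0.00331274 -0.98730572] 0.0 2.1682541
side 392.5561193317668 [ 0.56449893 -0.81791847  0.62837446] [-0.01576163  0.79610647 -0.60495129] 0.0 3.7771223
wrist 286.79943886202136 [0.13997884 0.66448276 0.38459602] [ 0.26731419 -0.09117975 -0.95928587] 0.0 1.3355577
```

View pics/top0.png

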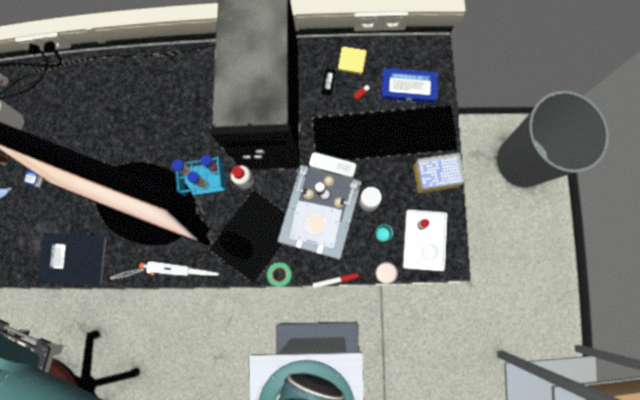

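View pics/side0.png

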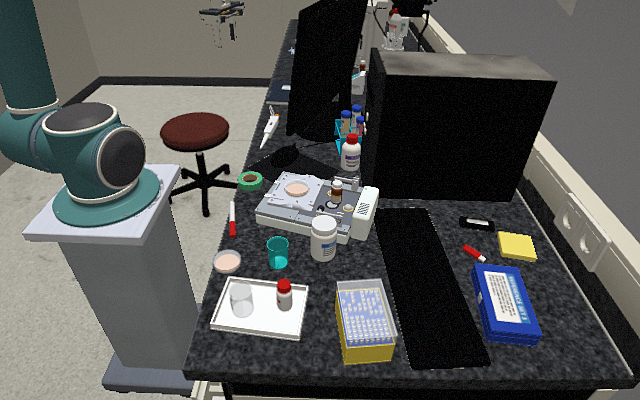

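View pics/wrist0.png

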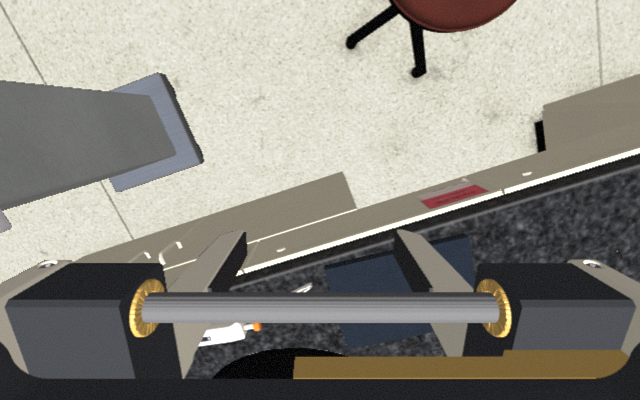

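```bash
python3 - <<'E'
from h import *
im,d,c=load('top0')
crop=im[140:290,260:460]; cv2.imwrite('pics/c1.png',cv2.resize(crop,None,fx=4,fy=4,interpolation=cv2.INTER_CUBIC))
im2,d2,c2=load('side0')
cv2.imwrite('pics/c2.png',cv2.resize(im2[165:350,200:390],None,fx=3.2,fy=3.2,interpolation=cv2.INTER_CUBIC))
X=pts(c,d)
for n,(u,v) in dict(shelf=(300,235),housing=(332,164),dish=(316,223),jar=(371,198),tray=(425,240),bottle=(320,187),bench=(345,270),mon=(180,220)).items(): print(n,X[v,u])
E
```

```text
shelf [0.4819684  0.00304153 0.05991366]
housing [ 0.67698359 -0.09023682  0.07243963]
dish [ 0.51221871 -0.04235789  0.07446722]
jar [ 0.57497876 -0.19396562  0.08704499]
tray [ 0.46298066 -0.3523144   0.00050673]
bottle [ 0.60745837 -0.05620235  0.09648412]
bench [ 0.3841411  -0.11882846 -0.00235275]
mon [0.49498984 0.24424022 0.32976277]
```

View pics/c1.png

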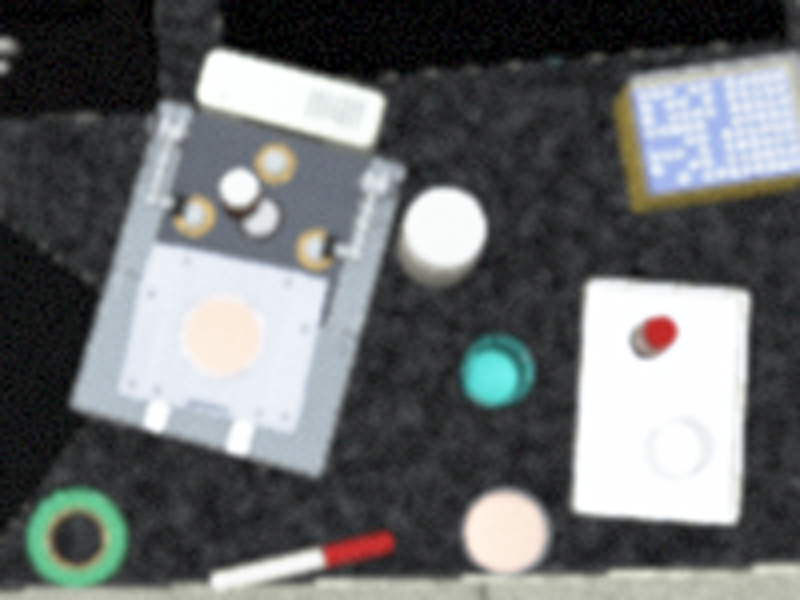

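View pics/c2.png

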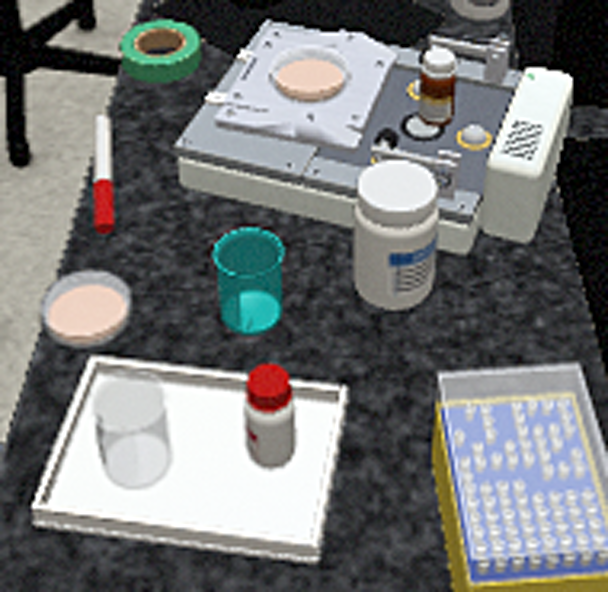

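```bash
python3 - <<'E'
from h import *
im,d,c=load('top0')
g=lambda x,y:(260+x/4-.375,140+y/4-.375)
A=onplane(c,[g(72,407),g(322,477)],.046); print('shelf corners',A)
M=onplane(c,[g(194,217),g(316,248),g(274,163)],.048);print('balls',M)
def fit(S,W):
    S=np.array(S);W=np.array(W)[:,:2];s0=S.mean(0);w0=W.mean(0);H=(S-s0).T@(W-w0)
    a=np.arctan2(H[0,1]-H[1,0],H[0,0]+H[1,1]);R=np.array([[np.cos(a),-np.sin(a)],[np.sin(a),np.cos(a)]])
    t=w0-R@s0; return np.degrees(a),t,W-(S@R.T+t)
S=[(-.165,.09),(-.165,-.09),(-.012,.045),(-.012,-.045),(.04,0)]
print(fit(S,np.r_[A,M])); print(fit(S[2:],M))
P=onplane(c,[g(156,243),g(328,277),g(298,433),g(119,396)],.06);print('plate',P)
print('tray',onplane(c,[g(587,278),g(750,290),g(740,524),g(572,512)],.018))
print('cap',onplane(c,[g(240,188)],.098),'jar',onplane(c,[g(442,229)],.092),'dropper',onplane(c,[g(660,333)],.066),'beaker top/bot',onplane(c,[g(680,448)],.03))
X=pts(c,d)
Y=X[:,:220].reshape(-1,3); Y=Y[(Y[:,2]>.03)]; print('mon y',np.nanmin(Y[Y[:,0]<.56],0),Y[np.argmin(Y[:,1])])
X2=pts(load('side0')[2],load('side0')[1]); Z=X2.reshape(-1,3); Z=Z[(Z[:,2]>.12)&(Z[:,0]>.2)&(Z[:,0]<1.2)&(Z[:,1]<.6)&(Z[:,1]>-.4)]
for z in np.arange(.12,.6,.08):
    q=Z[(Z[:,2]>z)&(Z[:,2]<z+.08)]
    if len(q): print(z,len(q),'x',q[:,0].min(),q[:,0].max(),'y',q[:,1].min(),q[:,1].max())
E
```

```text
shelf corners [[ 0.46713831  0.0668477   0.046     ]
 [ 0.41423187 -0.10550485  0.046     ]]
balls [[ 0.59867125 -0.02061796  0.048     ]
 [ 0.5741172  -0.10585935  0.048     ]
 [ 0.63592737 -0.07789179  0.048     ]]
(np.float64(-16.778036122464947), array([ 0.59814382, -0.0667334 ]), array([[ 9.90646199e-04, -2.17307820e-04],
       [ 4.38734085e-05, -2.32424845e-04],
       [-9.73324167e-04, -4.32895812e-04],
       [ 4.52464560e-04,  4.94432017e-04],
       [-5.13660001e-04,  3.88196460e-04]]))
(np.float64(-16.196274724155174), array([ 0.59778361, -0.06663541]), array([[-1.40410920e-04, -5.43719088e-04],
       [ 4.09126448e-04,  6.42952558e-04],
       [-2.68715528e-04, -9.92334704e-05]]))
plate [[ 0.57872709  0.00542233  0.06      ]
 [ 0.55145598 -0.11351608  0.06      ]
 [ 0.44409642 -0.08986203  0.06      ]
 [ 0.47272019  0.03246476  0.06      ]]
tray [[ 0.55198679 -0.30000207  0.018     ]
 [ 0.53990598 -0.41778116  0.018     ]
 [ 0.37307778 -0.40025041  0.018     ]
 [ 0.38558199 -0.28112542  0.018     ]]
cap [[ 0.60821101 -0.05526186  0.098     ]] jar [[ 0.57726175 -0.19131711  0.092     ]] dropper [[ 0.50510194 -0.34090519  0.066     ]] beaker top/bot [[ 0.4275451  -0.35778444  0.03      ]]
mon y [0.15552986 0.2242711  0.0301577 ] [0.69571547 0.15610121 0.34783039]
0.12 14575 x 0.4665211322348115 1.1444721775234195 y -0.39997253780098857 0.5915351081151136
0.2 12025 x 0.20047549358097477 1.1445231577463275 y -0.28658478785718466 0.5997808865458566
0.28 16706 x 0.20001983092691822 1.1449793779053388 y -0.2206535179862007 0.5999515445279292
0.36000000000000004 7051 x 0.20555901978512603 1.1460296600966653 y -0.1623288262639352 0.5999661752888702
0.44000000000000006 2642 x 1.0873646762379297 1.1444299307997592 y -0.10384054876835214 0.3421204535392054
```

```bash
cat >> h.py <<'E'
A=np.radians(-16.6);O=np.array([.598,-.0667])
def s2w(x,y): return O+np.array([np.cos(A)*x-np.sin(A)*y,np.sin(A)*x+np.cos(A)*y])/1000
def w2s(p): 
    q=(np.array(p)[:2]-O)*1000; return np.array([np.cos(A)*q[0]+np.sin(A)*q[1],-np.sin(A)*q[0]+np.cos(A)*q[1]])
def st():
    from scipy.spatial.transform import Rotation as Ro
    s=env.sense(); R=Ro.from_quat(s['orientation']).as_matrix()
    return s,s['eef_pos'],R
def go(x,y,z,yaw=None):
    s,p,R=st(); d=np.array([x,y,z])-p; cur=np.degrees(np.arctan2(R[1,0],R[0,0]))
    print('t %.2f'%s['t'],'tcp',p.round(4),'stage',w2s(p).round(1),'toolx deg %.1f'%cur,'tilt',R[2].round(3),'w',round(s['gripper_width']*93,1),'F',s['contact_force'].round(1))
    u=R.T@d/.03; print('units tool',u.round(2),'max/row',abs(u).max().round(2), 'twist units',None if yaw is None else round(-(((yaw-cur+180)%360)-180)/6,2))
E
python3 - <<'E'
from h import *
P=[]
for n in('top0','side0'):
    im,d,c=load(n); P.append(pts(c,d).reshape(-1,3))
P=np.concatenate(P); P=P[~np.isnan(P[:,0])]
P=P[(P[:,2]>.1)&(P[:,0]>.1)&(P[:,0]<.75)]
for y in np.arange(-.1,.7,.05):
    q=P[(P[:,1]>y)&(P[:,1]<y+.05)]
    if len(q): 
        print(round(y,2),[ (round(z,2),round(float(np.percentile(r[:,0],2)),3)) for z in np.arange(.1,.7,.1) for r in [q[(q[:,2]>z)&(q[:,2]<z+.1)]] if len(r)>3])
go(.38,0,.25)
E
```

```text
-0.1 [(np.float64(0.1), 0.1)]
-0.05 [(np.float64(0.1), 0.103), (np.float64(0.2), 0.1), (np.float64(0.3), 0.685)]
0.0 [(np.float64(0.1), 0.106), (np.float64(0.2), 0.679), (np.float64(0.3), 0.684)]
0.05 [(np.float64(0.1), 0.68), (np.float64(0.2), 0.679), (np.float64(0.3), 0.684)]
0.1 [(np.float64(0.1), 0.68), (np.float64(0.2), 0.679), (np.float64(0.3), 0.684)]
0.15 [(np.float64(0.1), 0.642), (np.float64(0.2), 0.68), (np.float64(0.3), 0.683)]
0.2 [(np.float64(0.1), 0.47), (np.float64(0.2), 0.481), (np.float64(0.3), 0.494), (np.float64(0.4), 0.503)]
0.25 [(np.float64(0.1), 0.467), (np.float64(0.2), 0.482), (np.float64(0.3), 0.497), (np.float64(0.4), 0.512)]
0.3 [(np.float64(0.1), 0.488), (np.float64(0.2), 0.504), (np.float64(0.3), 0.516), (np.float64(0.4), 0.532), (np.float64(0.5), 0.162)]
0.35 [(np.float64(0.1), 0.503), (np.float64(0.2), 0.522), (np.float64(0.3), 0.537), (np.float64(0.4), 0.553), (np.float64(0.5), 0.169)]
0.4 [(np.float64(0.1), 0.525), (np.float64(0.2), 0.539), (np.float64(0.3), 0.556), (np.float64(0.4), 0.571), (np.float64(0.5), 0.167)]
0.45 [(np.float64(0.1), 0.543), (np.float64(0.2), 0.558), (np.float64(0.3), 0.575), (np.float64(0.4), 0.221), (np.float64(0.5), 0.165)]
0.5 [(np.float64(0.1), 0.56), (np.float64(0.2), 0.578), (np.float64(0.3), 0.192), (np.float64(0.4), 0.236), (np.float64(0.5), 0.234)]
0.55 [(np.float64(0.1), 0.58), (np.float64(0.2), 0.188), (np.float64(0.3), 0.159), (np.float64(0.4), 0.256)]
0.6 [(np.float64(0.1), 0.601), (np.float64(0.2), 0.617), (np.float64(0.3), 0.189), (np.float64(0.4), 0.649)]
0.65 [(np.float64(0.1), 0.62), (np.float64(0.2), 0.223), (np.float64(0.3), 0.219), (np.float64(0.4), 0.691)]
t 0.15 tcp [0.2147 0.6398 0.2181] stage [-569.1  567.5] toolx deg 161.4 tilt [ 0.    -0.001 -1.   ] w 93.1 F [-0.4 -0.1 -0.2]
units tool [-12.01 -18.47  -1.05] max/row 18.47 twist units None
```

```bash
python3 -m inch '[{"offset":[-0.6,-0.9,-0.1],"twist":0},{"offset":[-0.6,-0.9,-0.1],"twist":0},{"offset":[-0.6,-0.9,-0.1],"twist":0},{"offset":[-0.6,-0.9,-0.1],"twist":0},{"offset":[-0.6,-0.9,-0.1],"twist":0},{"offset":[-0.6,-0.9,-0.1],"twist":0}]' 93; python3 -c "
from h import *
go(.35,.1,.25,163.4)"
```

```text
t: 0.9
eef_pos: [0.2659, 0.4471, 0.2341]
orientation: [0.16, 0.987, -0.002, -0.001]
contact_force: [0.6, 0.3, -1.0]
gripper_width: 0.998
t 0.90 tcp [0.2659 0.4471 0.2341] stage [-465.1  397.5] toolx deg 161.6 tilt [ 0.    -0.005 -1.   ] w 92.8 F [ 0.6  0.3 -1. ]
units tool [ -6.32 -10.09  -0.48] max/row 10.09 twist units -0.3
```

```bash
python3 -m inch '[{"offset":[-0.6,-1,-0.1],"twist":-0.1},{"offset":[-0.6,-1,-0.1],"twist":-0.1},{"offset":[-0.6,-1,-0.1],"twist":-0.1},{"offset":[-0.6,-1,0],"twist":0},{"offset":[-0.6,-1,0],"twist":0},{"offset":[-0.6,-1,0],"twist":0},{"offset":[-0.6,-1,0],"twist":0},{"offset":[-0.6,-1,0],"twist":0},{"offset":[-0.6,-1,0],"twist":0},{"offset":[-0.6,-1,0],"twist":0}]' 93; python3 -c "
from h import *
go(.56,-.07,.26,163.4)"
```

```text
t: 2.15
eef_pos: [0.3513, 0.0964, 0.2441]
orientation: [0.143, 0.99, -0.002, -0.0]
contact_force: [0.1, 0.4, 0.3]
gripper_width: 0.998
t 2.15 tcp [0.3513 0.0964 0.2441] stage [-283.1   85.8] toolx deg 163.6 tilt [-0.    -0.005 -1.   ] w 92.8 F [0.1 0.4 0.3]
units tool [-8.24 -3.36 -0.51] max/row 8.24 twist units 0.03
```

```bash
python3 -m inch '[{"offset":[-0.9,-0.4,-0.1],"twist":0},{"offset":[-0.9,-0.4,-0.1],"twist":0},{"offset":[-0.9,-0.4,-0.1],"twist":0},{"offset":[-0.9,-0.4,-0.1],"twist":0},{"offset":[-0.9,-0.4,-0.1],"twist":0},{"offset":[-0.9,-0.4,-0.1],"twist":0},{"offset":[-0.9,-0.4,-0.1],"twist":0},{"offset":[-0.9,-0.4,-0.1],"twist":0},{"offset":[-0.8,-0.3,0],"twist":0},{"offset":[0,0,0],"twist":0},{"offset":[0,0,0],"twist":0}]' 93; python3 -c "
from h import *
go(.56,-.07,.26,163.4)
grab('wrist','w1')"
```

```text
t: 3.52
eef_pos: [0.5564, -0.081, 0.2677]
orientation: [0.145, 0.989, -0.002, -0.001]
contact_force: [-0.1, -0.1, -0.4]
gripper_width: 0.999
t 3.52 tcp [ 0.5564 -0.081   0.2677] stage [-35.7 -25.6] toolx deg 163.3 tilt [ 0.001 -0.004 -1.   ] w 92.9 F [-0.1 -0.1 -0.4]
units tool [-0.01  0.39  0.26] max/row 0.39 twist units -0.01
```

View pics/w1.png

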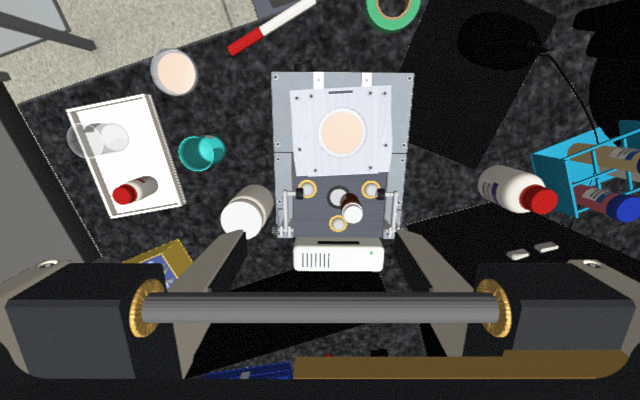

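```bash
python3 - <<'E'
from h import *
im,d,c=load('w1')
cv2.imwrite('pics/c3.png',cv2.resize(im[60:240,260:425],None,fx=4,fy=4,interpolation=cv2.INTER_CUBIC)[:, :][:720][:600])
cv2.imwrite('pics/c4.png',cv2.resize(im[160:280,270:420],None,fx=5,fy=5,interpolation=cv2.INTER_CUBIC))
E
```

```text
(no output)
```

View pics/c3.png

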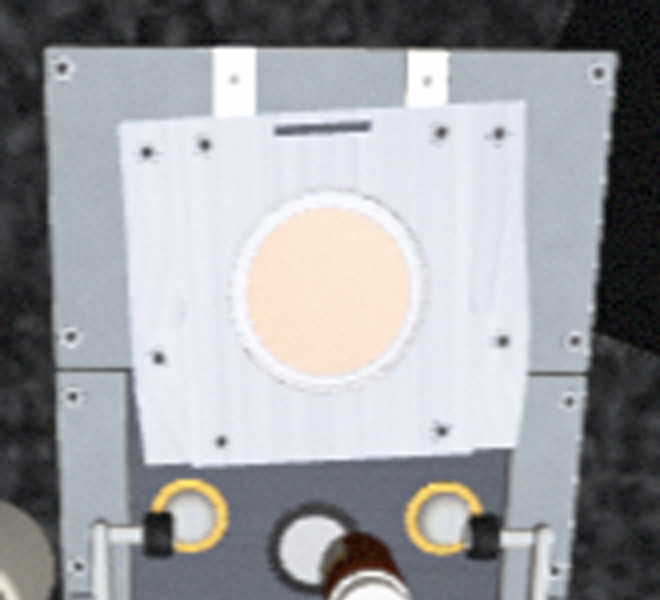

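View pics/c4.png

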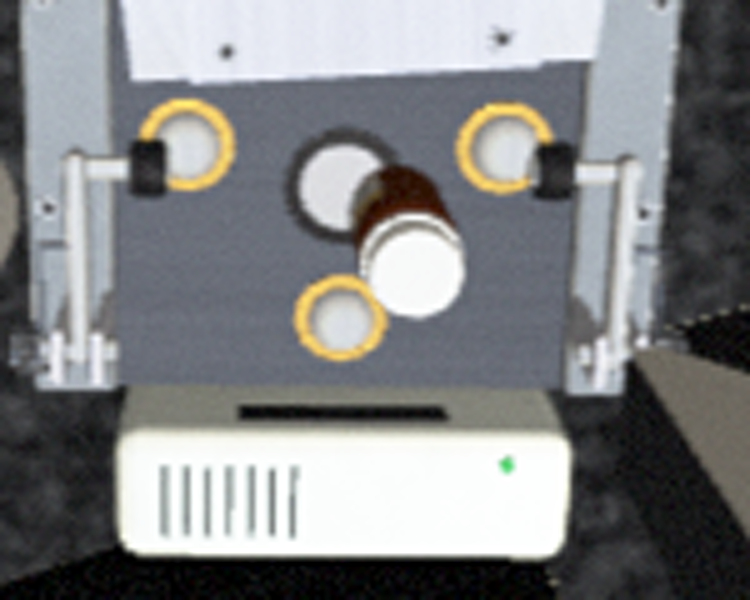

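```bash
cat >> h.py <<'E'
def fit(S,W):
    S=np.array(S,float);W=np.array(W)[:,:2];s0=S.mean(0);w0=W.mean(0);H=(S-s0).T@(W-w0)
    a=np.arctan2(H[0,1]-H[1,0],H[0,0]+H[1,1]);R=np.array([[np.cos(a),-np.sin(a)],[np.sin(a),np.cos(a)]])
    t=w0-R@s0; return np.degrees(a),t,(W-(S@R.T+t)).round(4)
E
python3 - <<'E'
from h import *
im,d,c=load('w1')
g3=lambda x,y:(260+x/4-.375,60+y/4-.375)
g4=lambda x,y:(270+x/5-.4,160+y/5-.4)
B=onplane(c,[g4(505,148),g4(187,145),g4(341,318)],.04)
C=onplane(c,[g3(617,52),g3(44,48)],.046)
S=[(-.012,.045),(-.012,-.045),(.04,0),(-.165,.09),(-.165,-.09)]
a,t,r=fit(S,np.r_[B,C]);print(a,t,r.tolist()); print(fit(S[:3],B))
A0=np.radians(a);
def ws(p): 
    q=(np.array(p)[:2]-t)*1000; return np.array([np.cos(A0)*q[0]+np.sin(A0)*q[1],-np.sin(A0)*q[0]+np.cos(A0)*q[1]]).round(1)
P=np.r_[onplane(c,[g3(525,101),g3(120,122)],.06),onplane(c,[g3(517,447),g3(145,465)],.055)]
pa,pt,pr=fit([(-.054,.062),(-.054,-.062),(.054,.062),(.054,-.062)],P)
print('plate',pa,pt,pr.tolist(),'rel yaw',pa-a,ws(pt),[ws(p).tolist() for p in P])
print('dish',ws(onplane(c,[g3(329,290)],.073)[0]))
cap=onplane(c,[g4(413,268)],.098)[0];print('cap',cap,ws(cap))
X=pts(c,d)
for n,(u,v) in dict(shelf=g3(90,200),cap=g4(413,268),hous=g4(350,500),floor=g4(250,250)).items(): print(n,X[round(v),round(u)])
# top view cap with same
im2,d2,c2=load('top0'); 
o,r1=ray(c,[g4(413,268)]); o2,r2=ray(c2,[(319.6,186.6)])
s=np.linalg.lstsq(np.c_[r1[0],-r2[0]],o2-o,rcond=None)[0]; print('tri',o+s[0]*r1[0],o2+s[1]*r2[0])
E
```

```text
-17.07433555080068 [ 0.59868635 -0.06752152] [[-0.0001, 0.0002], [-0.0003, -0.0], [-0.0001, -0.0], [0.0001, -0.0004], [0.0004, 0.0003]]
(np.float64(-17.150966534089243), array([ 0.59851675, -0.06746303]), array([[-0.    ,  0.0002],
       [-0.0001, -0.0001],
       [ 0.0001, -0.0001]]))
plate -13.822532367591391 [ 0.51127661 -0.04060488] [[-0.0001, -0.0001], [-0.0002, 0.0001], [0.0002, 0.0005], [0.0001, -0.0006]] rel yaw 3.2518031832092884 [-91.5   0.1] [[-149.0, 58.8], [-142.1, -64.8], [-41.0, 65.6], [-33.8, -59.3]]
dish [-93.   -0.2]
cap [ 0.60623133 -0.05550101  0.098     ] [ 3.7 13.7]
shelf [ 0.46257641 -0.10600864  0.04563278]
cap [ 0.60567194 -0.05567649  0.09863239]
hous [ 0.67726279 -0.08939059  0.074149  ]
floor [ 0.60927683 -0.09840756  0.04134205]
tri [ 0.61060683 -0.05540299  0.08622411] [ 0.6107134  -0.05477226  0.08626896]
```

```bash
sed -i 's/^A=np.*/A=np.radians(-17.07);O=np.array([.5987,-.0675])/' h.py; python3 - <<'E'
from h import *
for n in('top0','side0','w1'):
    im,d,c=load(n); P=pts(c,d).reshape(-1,3); P=P[~np.isnan(P[:,0])]
    for y in np.arange(-.08,.1,.02):
        q=P[(P[:,1]>y)&(P[:,1]<y+.02)&(P[:,2]>.12)&(P[:,2]<.5)&(P[:,0]>.62)&(P[:,0]<.9)]
        if len(q)>5: print(n,round(y,2),len(q),np.sort(q[:,0])[[0,2,5]].round(3),q[:,2].max().round(3))
print(s2w(6,12.5)); go(*s2w(6,12.5),.2,162.9)
E
```

```text
top0 0.0 1426 [0.681 0.681 0.683] 0.348
top0 0.02 1006 [0.679 0.679 0.679] 0.351
top0 0.04 974 [0.679 0.679 0.679] 0.35
top0 0.06 995 [0.679 0.679 0.679] 0.35
top0 0.08 980 [0.679 0.679 0.679] 0.349
side0 -0.02 339 [0.684 0.684 0.684] 0.345
side0 0.0 8298 [0.679 0.679 0.68 ] 0.346
side0 0.02 419 [0.68 0.68 0.68] 0.346
side0 0.04 388 [0.679 0.68  0.68 ] 0.347
side0 0.06 359 [0.679 0.68  0.68 ] 0.347
side0 0.08 370 [0.679 0.679 0.68 ] 0.347
w1 0.0 121 [0.782 0.782 0.783] 0.165
w1 0.02 146 [0.682 0.682 0.682] 0.187
w1 0.04 480 [0.682 0.682 0.682] 0.182
w1 0.06 301 [0.682 0.682 0.682] 0.156
w1 0.08 449 [0.678 0.678 0.678] 0.167
[ 0.60810493 -0.0573119 ]
t 3.58 tcp [ 0.5564 -0.081   0.2677] stage [-36.5 -25.3] toolx deg 163.3 tilt [ 0.001 -0.004 -1.   ] w 93.1 F [-0.7  0.4 -0.1]
units tool [-1.43  1.26  2.25] max/row 2.25 twist units 0.07
```

```bash
python3 -m inch '[{"offset":[-0.7,0.5,0.5],"twist":-0.2},{"offset":[-0.7,0.5,0.5],"twist":-0.2},{"offset":[-0.2,0.3,0.7],"twist":0},{"offset":[0,0,0.7],"twist":0},{"offset":[0,0,0],"twist":0},{"offset":[0,0,0],"twist":0}]' 42; python3 -c "
from h import *
go(*s2w(6,11),.12,165.9)
go(*s2w(6,11),.058,165.9)"
```

```text
t: 4.32
eef_pos: [0.6113, -0.0544, 0.1943]
orientation: [0.123, 0.992, -0.002, 0.0]
contact_force: [0.1, -0.2, 1.3]
gripper_width: 0.461
t 4.33 tcp [ 0.6113 -0.0544  0.1943] stage [ 8.2 16.2] toolx deg 165.8 tilt [-0.001 -0.004 -1.   ] w 42.8 F [ 0.1 -0.2  1.3]
units tool [ 0.08 -0.16  2.48] max/row 2.48 twist units -0.01
t 4.33 tcp [ 0.6113 -0.0544  0.1943] stage [ 8.2 16.2] toolx deg 165.8 tilt [-0.001 -0.004 -1.   ] w 42.8 F [ 0.1 -0.2  1.3]
units tool [ 0.09 -0.15  4.55] max/row 4.55 twist units -0.01
```

```bash
python3 -m inch '[{"offset":[0.1,-0.15,0.7],"twist":0},{"offset":[0,0,0.7],"twist":0},{"offset":[0,0,0.7],"twist":0},{"offset":[0,0,0],"twist":0}]' 42; python3 -c "
from h import *
go(*s2w(6,11),.058,165.9); grab('wrist','w2')"
```

```text
t: 4.82
eef_pos: [0.6063, -0.0592, 0.1271]
orientation: [0.124, 0.992, -0.002, 0.001]
contact_force: [-0.1, 0.4, 0.1]
gripper_width: 0.451
t 4.83 tcp [ 0.6063 -0.0592  0.1271] stage [ 4.8 10.2] toolx deg 165.8 tilt [-0.002 -0.004 -1.   ] w 42.0 F [-0.1  0.4  0.1]
units tool [-0.04  0.04  2.3 ] max/row 2.3 twist units -0.02
```

View pics/w2.png

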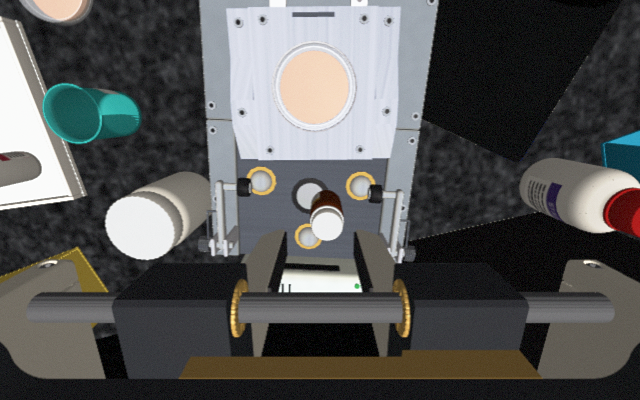

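```bash
python3 -m inch '[{"offset":[-0.04,0.04,0.7],"twist":0},{"offset":[0,0,0.8],"twist":0},{"offset":[0,0,0.7],"twist":0},{"offset":[0,0,0.1],"twist":0},{"offset":[0,0,0],"twist":0}]' 42; python3 -c "
from h import *
go(*s2w(6,11),.058,165.9); grab('wrist','w3')"
```

```text
t: 5.5
eef_pos: [0.6095, -0.0584, 0.0565]
orientation: [0.124, 0.992, -0.002, 0.002]
contact_force: [0.3, -0.4, -0.5]
gripper_width: 0.451
t 5.50 tcp [ 0.6095 -0.0584  0.0565] stage [ 7.7 11.9] toolx deg 165.8 tilt [-0.005 -0.004 -1.   ] w 42.0 F [ 0.3 -0.4 -0.5]
units tool [ 0.06 -0.03 -0.05] max/row 0.06 twist units -0.02
```

View pics/w3.png

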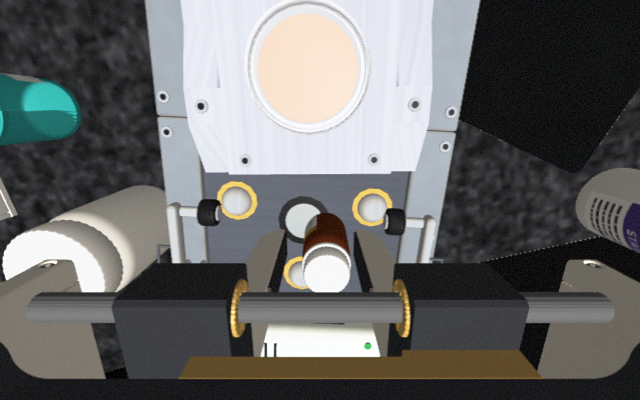

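```bash
python3 -m inch '[{"offset":[0,0,0],"twist":0},{"offset":[0,0,0],"twist":0},{"offset":[0,0,0],"twist":0},{"offset":[0,0,0],"twist":0}]' 15 12; python3 -m inch '[{"offset":[0,0,-0.5],"twist":0},{"offset":[0,0,-0.8],"twist":0},{"offset":[0,0,-1],"twist":0},{"offset":[0,0,-1],"twist":0},{"offset":[0,0,0],"twist":0}]'; python3 -c "
from h import *
import numpy as np
# tray fit
im,d,c=load('top0'); g=lambda x,y:(260+x/4-.375,140+y/4-.375)
T=onplane(c,[g(587,278),g(750,290),g(740,524),g(572,512)],.018)
print(fit([(.0825,.0575),(.0825,-.0575),(-.0825,-.0575),(-.0825,.0575)],T))
go(.46,-.35,.12,165.9); grab('wrist','w4')"
```

```text
t: 6.05
eef_pos: [0.6105, -0.0585, 0.0587]
orientation: [0.124, 0.992, -0.002, 0.004]
contact_force: [-0.6, 0.2, -0.6]
gripper_width: 0.28
t: 6.68
eef_pos: [0.6099, -0.058, 0.1651]
orientation: [0.124, 0.992, -0.002, 0.005]
contact_force: [-0.3, -0.2, -0.4]
gripper_width: 0.28
(np.float64(-6.13232477518851), array([ 0.46263814, -0.34978976]), array([[ 0.0012,  0.0014],
       [ 0.0014, -0.002 ],
       [-0.0014, -0.0021],
       [-0.0012,  0.0027]]))
t 6.67 tcp [ 0.6099 -0.058   0.1651] stage [ 7.9 12.4] toolx deg 165.8 tilt [-0.01  -0.003 -1.   ] w 26.0 F [-0.3 -0.2 -0.4]
units tool [  2.47 -10.66   1.51] max/row 10.66 twist units -0.02
```

View pics/w4.png

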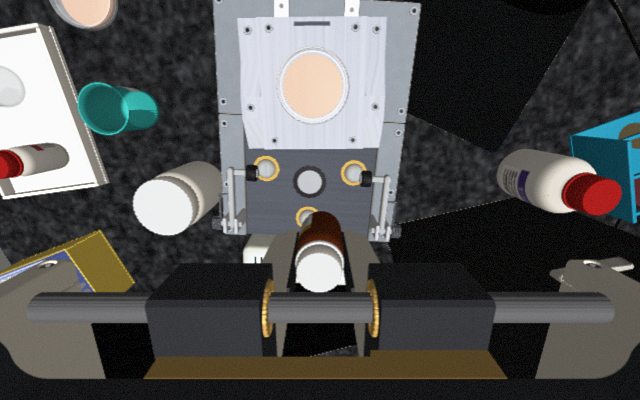

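```bash
python3 -c "
from h import *
go(.4716,-.3226,.13,173.9)"; python3 -m inch '[{"offset":[0.2,-0.9,0],"twist":0},{"offset":[0.2,-0.9,0],"twist":0},{"offset":[0.2,-0.9,0],"twist":0},{"offset":[0.2,-0.9,0],"twist":-0.3},{"offset":[0.2,-0.9,0],"twist":-0.4},{"offset":[0.2,-0.9,0],"twist":-0.4},{"offset":[0.2,-0.9,0],"twist":-0.3},{"offset":[0.2,-0.9,0],"twist":0},{"offset":[0,0,0],"twist":0},{"offset":[0,0,0],"twist":0}]'; python3 -c "
from h import *
go(.4716,-.3226,.13,173.9);grab('wrist','w5')"
```

```text
t 6.72 tcp [ 0.6094 -0.058   0.1635] stage [ 7.4 12.3] toolx deg 165.8 tilt [-0.008 -0.003 -1.   ] w 26.6 F [-0.  -0.3 -1.2]
units tool [ 2.29 -9.68  1.13] max/row 9.68 twist units -1.35
t: 7.98
eef_pos: [0.5128, -0.2637, 0.154]
orientation: [0.048, 0.999, -0.0, -0.003]
contact_force: [0.3, 0.8, -0.4]
gripper_width: 0.283
t 7.97 tcp [ 0.5128 -0.2637  0.154 ] stage [ -24.5 -212.8] toolx deg 174.5 tilt [ 0.005 -0.    -1.   ] w 26.3 F [ 0.3  0.8 -0.4]
units tool [ 1.17 -2.09  0.81] max/row 2.09 twist units 0.1
```

View pics/w5.png

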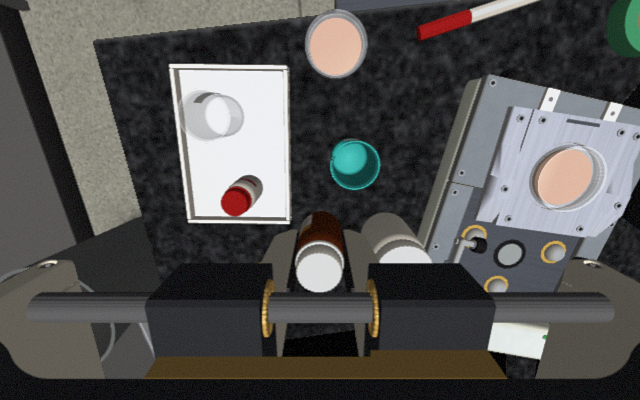

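```bash
python3 - <<'E'
from h import *
im,d,c=load('w5')
cv2.imwrite('pics/c5.png',cv2.resize(im[50:240,150:310],None,fx=3.15,fy=3.15,interpolation=cv2.INTER_CUBIC))
E
```

View pics/c5.png

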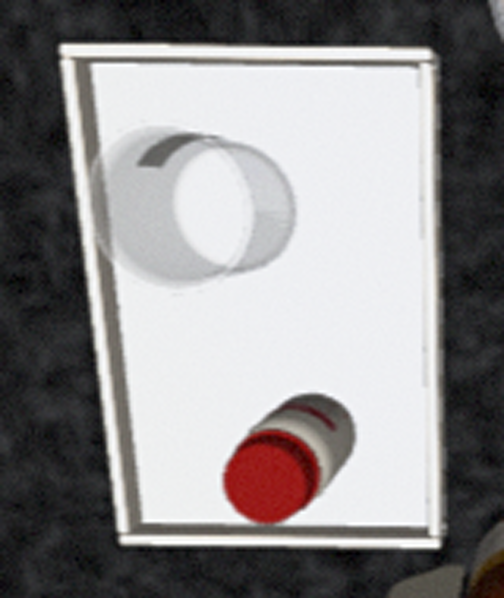

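```bash
python3 - <<'E'
from h import *
im,d,c=load('w5')
g=lambda x,y:(150+(x+.5)/3.15-.5,50+(y+.5)/3.15-.5)
T=onplane(c,[g(441,547),g(119,545),g(60,47),g(434,50)],.018)
a,t,r=fit([(.0825,.0575),(.0825,-.0575),(-.0825,-.0575),(-.0825,.0575)],T); print(a,t,r.tolist())
a=np.radians(a);R=np.array([[np.cos(a),-np.sin(a)],[np.sin(a),np.cos(a)]])
for n,p,z in(('dropper',(272,477),.07),('beaker rim',(172,206),.064),('beaker base',(235,205),.005)):
    w=onplane(c,[g(*p)],z)[0]; print(n,w.round(4),((w[:2]-t)@R*1000).round(1))
tg=t+R@np.array([.006,.028]); print(tg); go(*tg,.13,180+np.degrees(a))
E
```

```text
-6.222706166677182 [ 0.46189836 -0.35044227] [[-0.001, 0.0001], [-0.0002, -0.0004], [0.0009, 0.0], [0.0003, 0.0004]]
dropper [ 0.5034 -0.3405  0.07  ] [40.2 14.4]
beaker rim [ 0.4259 -0.3561  0.064 ] [-35.2  -9.6]
beaker base [ 0.4255 -0.3578  0.005 ] [-35.4 -11.3]
[ 0.47089802 -0.3232576 ]
t 8.03 tcp [ 0.5128 -0.2636  0.154 ] stage [ -24.5 -212.7] toolx deg 174.5 tilt [ 0.005 -0.001 -1.   ] w 26.4 F [ 0.2 -0.7 -1.1]
units tool [ 1.2  -2.11  0.81] max/row 2.11 twist units 0.13
```

```bash
python3 -m inch '[{"offset":[0.5,-0.8,0],"twist":0.1},{"offset":[0.5,-0.8,0],"twist":0},{"offset":[0.2,-0.5,0.3],"twist":0},{"offset":[0,0,0.2],"twist":0},{"offset":[0,0,0],"twist":0},{"offset":[0,0,0],"twist":0}]'; python3 -c "
from h import *
go(.4709,-.3233,.024,173.8)"
```

```text
t: 8.78
eef_pos: [0.4717, -0.3199, 0.1368]
orientation: [0.051, 0.999, 0.001, -0.003]
contact_force: [-0.2, 1.2, -0.3]
gripper_width: 0.276
t 8.78 tcp [ 0.4717 -0.3199  0.1368] stage [ -47.3 -278.6] toolx deg 174.2 tilt [ 0.006  0.001 -1.   ] w 25.7 F [-0.2  1.2 -0.3]
units tool [-0.01 -0.12  3.76] max/row 3.76 twist units 0.06
```

```bash
python3 -m inch '[{"offset":[0,-0.1,0.7],"twist":0},{"offset":[0,0,0.8],"twist":0},{"offset":[0,0,0.8],"twist":0},{"offset":[0,0,0.7],"twist":0},{"offset":[0,0,0.3],"twist":0},{"offset":[0,0,0],"twist":0}]'; python3 -c "
from h import *
go(.4709,-.3233,.024,173.8); grab('wrist','w6')"
```

```text
t: 9.52
eef_pos: [0.4706, -0.3211, 0.0294]
orientation: [0.05, 0.999, 0.001, -0.004]
contact_force: [-0.4, 0.2, 0.7]
gripper_width: 0.286
t 9.53 tcp [ 0.4706 -0.3211  0.0294] stage [ -48.  -280.1] toolx deg 174.3 tilt [ 0.008  0.002 -1.   ] w 26.6 F [-0.4  0.2  0.7]
units tool [-0.02 -0.07  0.18] max/row 0.18 twist units 0.08
```

View pics/w6.png

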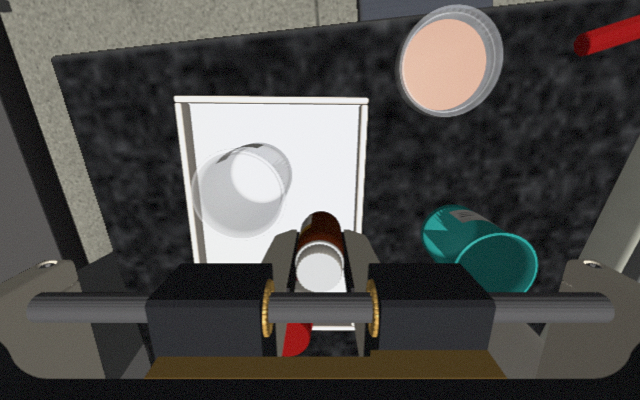

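```bash
python3 -m inch '[{"offset":[0,0,0.1],"twist":0},{"offset":[0,0,0.06],"twist":0},{"offset":[0,0,0],"twist":0}]'; python3 -m inch '[{"offset":[0,0,0.05],"twist":0},{"offset":[0,0,0],"twist":0}]'
```

```text
t: 9.95
eef_pos: [0.4715, -0.3218, 0.0266]
orientation: [0.05, 0.999, 0.0, -0.003]
contact_force: [-0.8, 0.2, -0.2]
gripper_width: 0.281
t: 10.2
eef_pos: [0.4717, -0.3219, 0.0254]
orientation: [0.05, 0.999, 0.0, -0.002]
contact_force: [-0.3, 0.2, 0.3]
gripper_width: 0.275
```

```bash
for i in 1 2 3; do python3 -m inch '[{"offset":[0,0,0.05],"twist":0},{"offset":[0,0,0.03],"twist":0}]'; done
```

```text
t: 10.45
eef_pos: [0.4717, -0.322, 0.023]
orientation: [0.05, 0.999, 0.0, -0.002]
contact_force: [0.2, -0.1, 0.1]
gripper_width: 0.28
t: 10.7
eef_pos: [0.472, -0.3218, 0.0215]
orientation: [0.05, 0.999, 0.0, -0.002]
contact_force: [-5.0, 6.0, 14.7]
gripper_width: 0.283
t: 10.95
eef_pos: [0.4726, -0.3218, 0.0214]
orientation: [0.05, 0.999, 0.0, -0.001]
contact_force: [-3.9, 3.0, 10.4]
gripper_width: 0.279
```

```bash
python3 -m inch '[{"offset":[0,0,0],"twist":0},{"offset":[0,0,0],"twist":0},{"offset":[0,0,0],"twist":0}]' 42; python3 -m inch '[{"offset":[0,0,-0.3],"twist":0},{"offset":[0,0,-0.6],"twist":0},{"offset":[0,0,-0.8],"twist":0},{"offset":[0,0,-0.8],"twist":0},{"offset":[0,0,-0.8],"twist":0},{"offset":[0,0,-0.4],"twist":0},{"offset":[0,0,0],"twist":0}]'; python3 -c "
from h import *
go(.4709,-.3233,.13,173.8); grab('wrist','w7');grab('side','s7')
im,d,c=load('s7'); cv2.imwrite('pics/c7.png',cv2.resize(im[165:350,200:390],None,fx=3.2,fy=3.2))"
```

```text
t: 11.32
eef_pos: [0.4727, -0.3218, 0.0213]
orientation: [0.05, 0.999, 0.0, -0.001]
contact_force: [0.3, 0.3, -0.4]
gripper_width: 0.448
t: 12.2
eef_pos: [0.4733, -0.3222, 0.1422]
orientation: [0.05, 0.999, -0.001, 0.0]
contact_force: [-0.2, -0.4, -0.6]
gripper_width: 0.454
t 12.20 tcp [ 0.4733 -0.3222  0.1422] stage [ -45.1 -280.3] toolx deg 174.3 tilt [-0.    -0.001 -1.   ] w 42.2 F [-0.2 -0.4 -0.6]
units tool [ 0.08 -0.04  0.41] max/row 0.41 twist units 0.08
```

View pics/w7.png

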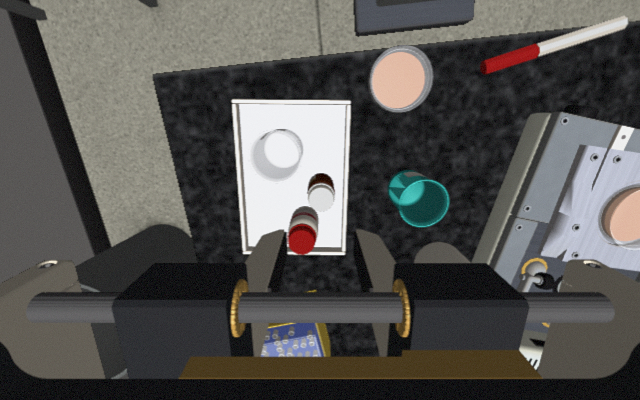

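View pics/c7.png

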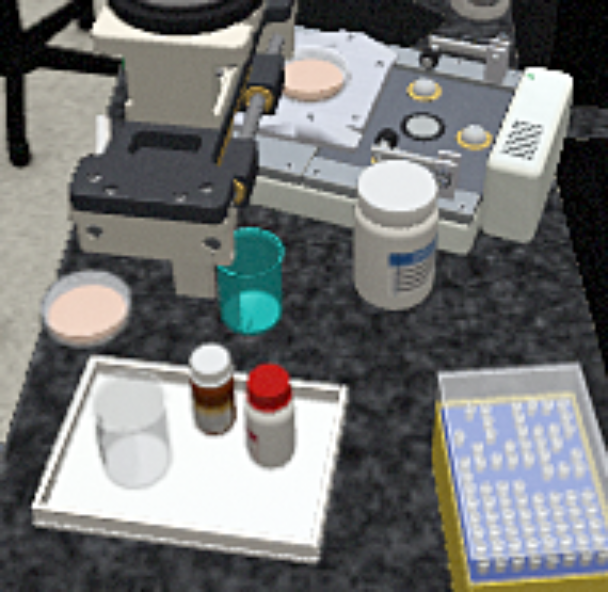

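```bash
python3 -c "
from h import *
go(*s2w(-170,0),.14,162.9)"; python3 -m inch '[{"offset":[0.2,0.95,0],"twist":0},{"offset":[0.1,0.95,0],"twist":0.2},{"offset":[0.1,0.95,0],"twist":0.2},{"offset":[0,0.95,0],"twist":0.2},{"offset":[0,0.95,0],"twist":0.2},{"offset":[0,0.95,0],"twist":0.2},{"offset":[0,0.95,0],"twist":0.2},{"offset":[-0.1,0.95,0],"twist":0.2},{"offset":[-0.1,0.95,0],"twist":0.2},{"offset":[-0.1,0.95,0],"twist":0.2},{"offset":[0,0,0],"twist":0},{"offset":[0,0,0],"twist":0}]' 93;python3 -c "
from h import *
go(*s2w(-170,0),.14,162.9)"
```

```text
t 12.30 tcp [ 0.4729 -0.3219  0.1407] stage [ -45.5 -280.2] toolx deg 174.3 tilt [ 0.001 -0.    -1.   ] w 42.4 F [-0.7  0.3 -0.4]
units tool [2.23 9.97 0.02] max/row 9.97 twist units 1.9
t: 13.8
eef_pos: [0.516, -0.0332, 0.1272]
orientation: [0.147, 0.989, 0.002, -0.01]
contact_force: [0.2, -0.3, 0.9]
gripper_width: 1.002
t 13.80 tcp [ 0.516  -0.0332  0.1272] stage [-89.1   8.6] toolx deg 163.1 tilt [ 0.02  0.   -1.  ] w 93.2 F [ 0.2 -0.3  0.9]
units tool [ 2.7  -0.28 -0.37] max/row 2.7 twist units 0.03
```

```bash
python3 -m inch '[{"offset":[0.9,-0.1,-0.1],"twist":0},{"offset":[0.9,-0.1,0],"twist":0},{"offset":[0.7,-0.1,0],"twist":0},{"offset":[0.3,0,0],"twist":0},{"offset":[0,0,0],"twist":0},{"offset":[0,0,0],"twist":0}]' 93;python3 -c "
from h import *
go(*s2w(-170,0),.055,162.9);grab('wrist','w8');grab('top','t8')"
```

```text
t: 14.55
eef_pos: [0.4301, -0.0204, 0.1303]
orientation: [0.148, 0.989, 0.001, -0.011]
contact_force: [0.3, -0.6, 0.6]
gripper_width: 1.0
t 14.55 tcp [ 0.4301 -0.0204  0.1303] stage [-175.    -4.5] toolx deg 162.9 tilt [ 0.022 -0.001 -1.   ] w 93.0 F [ 0.3 -0.6  0.6]
units tool [-0.22  0.15  2.51] max/row 2.51 twist units 0.0
```

View pics/w8.png

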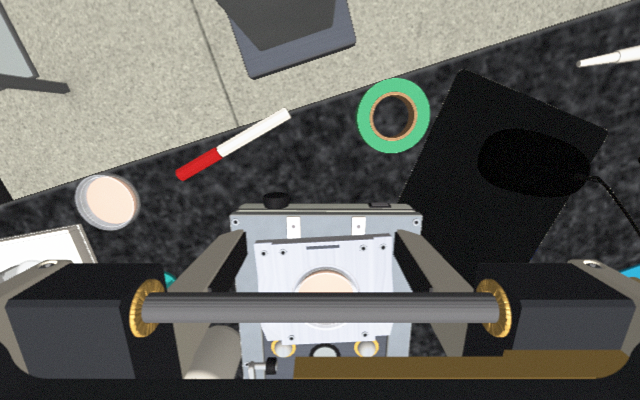

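View pics/t8.png

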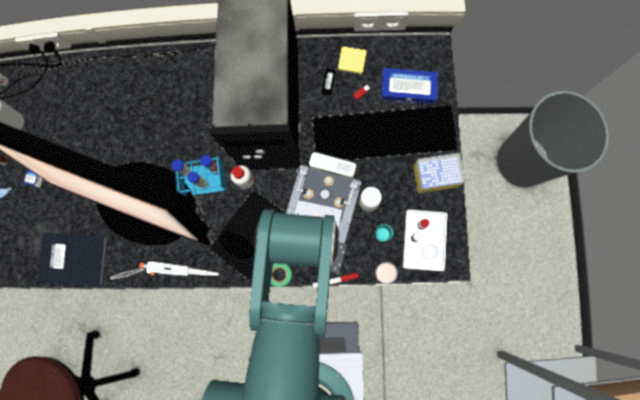

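```bash
python3 -m inch '[{"offset":[0.05,0.15,0.7],"twist":0},{"offset":[0,0,0.8],"twist":0},{"offset":[0,0,0.7],"twist":0},{"offset":[0,0,0.2],"twist":0},{"offset":[0,0,0],"twist":0},{"offset":[0,0,0],"twist":0}]' 93;python3 -c "
from h import *
go(*s2w(-160,0),.051,162.9);grab('wrist','w9')"
```

```text
t: 15.4
eef_pos: [0.4305, -0.0154, 0.0573]
orientation: [0.148, 0.989, 0.001, -0.011]
contact_force: [0.0, 0.3, 0.2]
gripper_width: 0.999
t 15.40 tcp [ 0.4305 -0.0154  0.0573] stage [-176.     0.5] toolx deg 162.9 tilt [ 0.022 -0.001 -1.   ] w 92.9 F [0.  0.3 0.2]
units tool [-0.54 -0.02  0.2 ] max/row 0.54 twist units 0.01
```

View pics/w9.png

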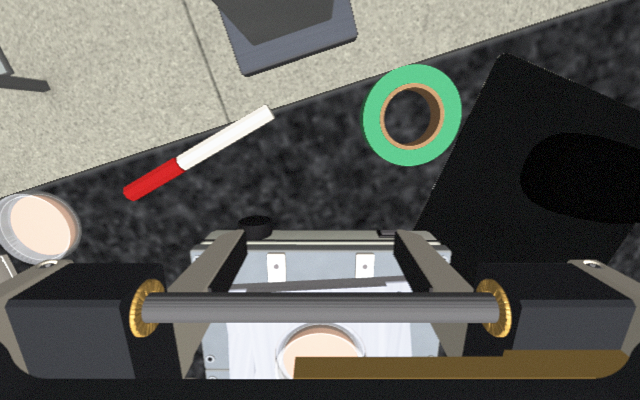

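```bash
python3 -m inch '[{"offset":[-0.2,0,0.15],"twist":0},{"offset":[-0.2,0,0],"twist":0},{"offset":[-0.1,0,0],"twist":0},{"offset":[0,0,0],"twist":0}]';python3 -c "
from h import *
go(*s2w(-150,0),.051,162.9)"
```

```text
t: 15.95
eef_pos: [0.4466, -0.0202, 0.0533]
orientation: [0.148, 0.989, 0.001, -0.01]
contact_force: [0.4, -0.3, 0.3]
gripper_width: 0.999
t 15.95 tcp [ 0.4466 -0.0202  0.0533] stage [-159.3    0.6] toolx deg 162.9 tilt [ 0.02  -0.001 -1.   ] w 92.9 F [ 0.4 -0.3  0.3]
units tool [-0.31 -0.02  0.07] max/row 0.31 twist units 0.01
```

```bash
python3 -m inch '[{"offset":[-0.1,0,0.05],"twist":0},{"offset":[-0.1,0,0],"twist":0},{"offset":[-0.1,0,0],"twist":0},{"offset":[-0.1,0,0],"twist":0},{"offset":[-0.1,0,0],"twist":0},{"offset":[0,0,0],"twist":0}]';python3 -c "
from h import *
go(*s2w(-130,0),.051,162.9);grab('wrist','w10');grab('side','s10')"
```

```text
t: 16.7
eef_pos: [0.4618, -0.0248, 0.0514]
orientation: [0.148, 0.989, 0.001, -0.01]
contact_force: [-0.2, -0.4, 0.3]
gripper_width: 0.999
t 16.70 tcp [ 0.4618 -0.0248  0.0514] stage [-143.4    0.6] toolx deg 162.9 tilt [ 0.02  -0.001 -1.   ] w 92.9 F [-0.2 -0.4  0.3]
units tool [-0.45 -0.02  0.  ] max/row 0.45 twist units 0.01
```

View pics/w10.png

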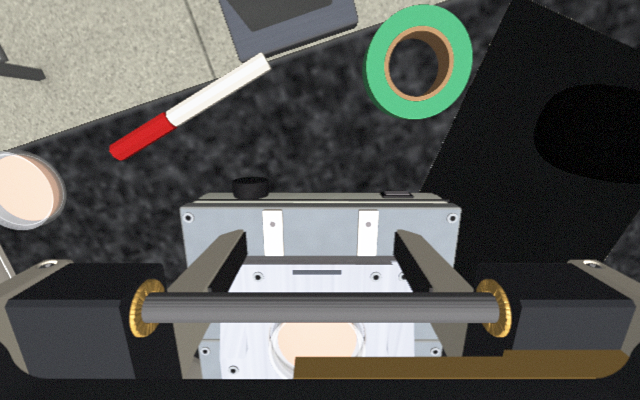

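```bash
python3 -m inch '[{"offset":[-0.1,0,0.01],"twist":0},{"offset":[-0.1,0,0],"twist":0},{"offset":[-0.1,0,0],"twist":0},{"offset":[-0.1,0,0],"twist":0},{"offset":[0,0,0],"twist":0}]';python3 -c "
from h import *
go(*s2w(-130,0),.051,162.9);grab('wrist','w11');im,d,c=grab('side','s11')
cv2.imwrite('pics/c11.png',cv2.resize(im[150:260,240:390],None,fx=5,fy=5,interpolation=cv2.INTER_CUBIC))
im,d,c=grab('top','t11')
cv2.imwrite('pics/c11t.png',cv2.resize(im[150:270,260:400],None,fx=5,fy=5,interpolation=cv2.INTER_CUBIC))"
```

```text
t: 17.42
eef_pos: [0.4738, -0.0285, 0.0509]
orientation: [0.148, 0.989, 0.001, -0.01]
contact_force: [-0.8, 0.9, -0.2]
gripper_width: 1.0
t 17.43 tcp [ 0.4738 -0.0285  0.0509] stage [-130.8    0.7] toolx deg 162.9 tilt [ 0.021 -0.    -1.   ] w 93.0 F [-0.8  0.9 -0.2]
units tool [-0.03 -0.02 -0.  ] max/row 0.03 twist units 0.01
```

View pics/c11.png

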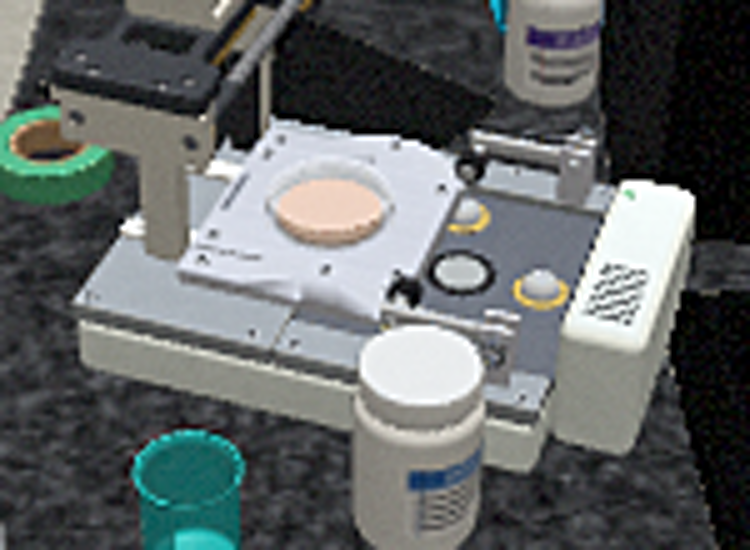

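View pics/c11t.png

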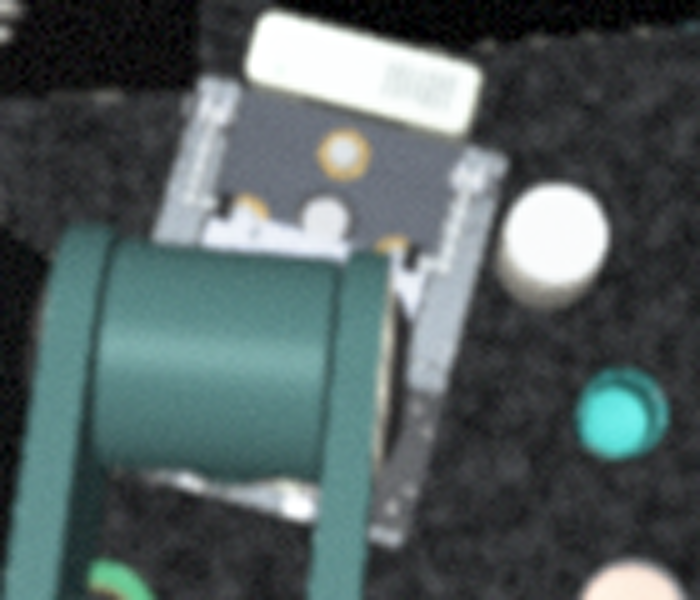

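View pics/w11.png

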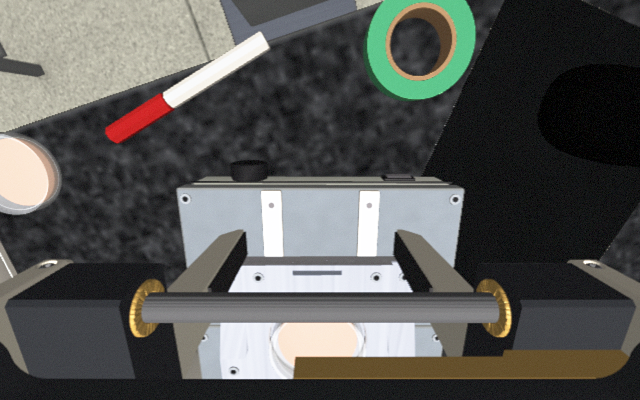

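```bash
python3 - <<'E'
from h import *
im,d,c=load('w11')
cv2.imwrite('pics/c12.png',cv2.resize(im[180:300,220:420],None,fx=4,fy=4,interpolation=cv2.INTER_CUBIC))
E
```

```text
(no output)
```

View pics/c12.png

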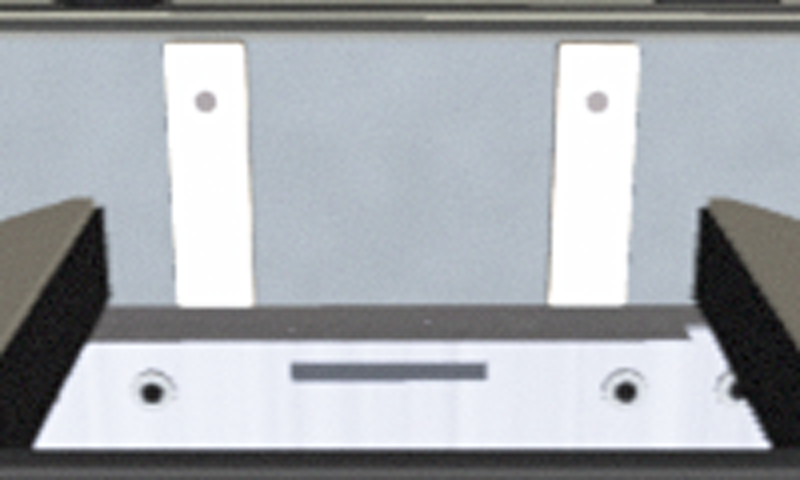

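```bash
python3 - <<'E'
from h import *
im,d,c=load('w1'); g3=lambda x,y:(260+x/4-.375,60+y/4-.375)
pa=np.radians(-13.82);pt=np.array([.5113,-.0406]);R=np.array([[np.cos(pa),-np.sin(pa)],[np.sin(pa),np.cos(pa)]])
for n,p in dict(b1=(205,145),b2=(440,132),s1=(275,131),s2=(371,127)).items(): print(n,((onplane(c,[g3(*p)],.062)[0][:2]-pt)@R*1000).round(1))
im,d,c=load('w11'); g=lambda x,y:(220+x/4-.375,180+y/4-.375)
for n,p,z in (('st1',(205,101),.05),('st2',(597,101),.05),('sL',(215,303),.05),('sR',(588,303),.05),('b1',(151,393),.062),('b2',(626,392),.062),('s1',(291,372),.062),('s2',(487,372),.062),('rb1',(120,306),.05),('rb2',(690,304),.05),('rt1',(120,340),.062),('rt2',(680,338),.062)):
    print(n,w2s(onplane(c,[g(*p)],z)[0]).round(1))
E
```

```text
b1 [-46.2 -36.2]
b2 [-46.4  35.7]
s1 [-49.2 -14.6]
s2 [-48.8  14.7]
st1 [-155.4  -30.1]
st2 [-155.4   30.2]
sL [-121.3  -30. ]
sR [-121.4   30.3]
b1 [-112.1  -38.3]
b2 [-112.4   34.7]
s1 [-115.8  -16.7]
s2 [-115.8   13.2]
rb1 [-120.7  -45.4]
rb2 [-121.2   46.8]
rt1 [-121.1  -42.5]
rt2 [-121.6   42.4]
```

```bash
python3 -m inch '[{"offset":[-0.08,0.03,0],"twist":0},{"offset":[-0.08,0.03,0],"twist":0},{"offset":[-0.04,0.02,0],"twist":0},{"offset":[0,0,0],"twist":0}]';python3 -c "
from h import *
go(*s2w(-120,2.5),.051,162.9);im,d,c=grab('wrist','w12')
cv2.imwrite('pics/c13.png',cv2.resize(im[180:300,220:420],None,fx=4,fy=4,interpolation=cv2.INTER_CUBIC))"
```

```text
t: 18.08
eef_pos: [0.4793, -0.028, 0.0507]
orientation: [0.149, 0.989, 0.001, -0.012]
contact_force: [-1.8, -0.8, 1.4]
gripper_width: 0.995
t 18.07 tcp [ 0.4793 -0.028   0.0507] stage [-125.7    2.8] toolx deg 162.9 tilt [ 0.024 -0.002 -1.   ] w 92.6 F [-1.8 -0.8  1.4]
units tool [-0.19 -0.01 -0.01] max/row 0.19 twist units 0.0
```

View pics/c13.png

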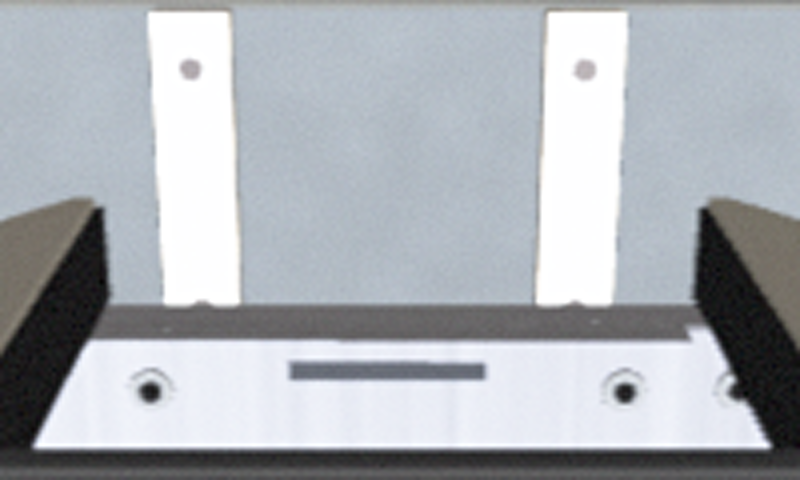

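```bash
python3 -m inch '[{"offset":[-0.1,0,0],"twist":0},{"offset":[-0.12,0,0],"twist":0},{"offset":[-0.12,0,0],"twist":0},{"offset":[-0.12,0,0],"twist":0}]';python3 -c "
from h import *
go(*s2w(-82,2.5),.051,162.9);im,d,c=grab('wrist','w13')
cv2.imwrite('pics/c14.png',cv2.resize(im[180:300,220:420],None,fx=4,fy=4,interpolation=cv2.INTER_CUBIC))"
```

```text
t: 18.62
eef_pos: [0.4901, -0.0313, 0.0506]
orientation: [0.148, 0.989, 0.001, -0.016]
contact_force: [-12.5, 3.1, 10.5]
gripper_width: 0.999
t 18.62 tcp [ 0.4901 -0.0313  0.0506] stage [-114.5    2.7] toolx deg 162.9 tilt [ 0.032 -0.002 -0.999] w 92.9 F [-12.5   3.1  10.5]
units tool [-1.08 -0.01 -0.05] max/row 1.08 twist units 0.0
```

View pics/c14.png

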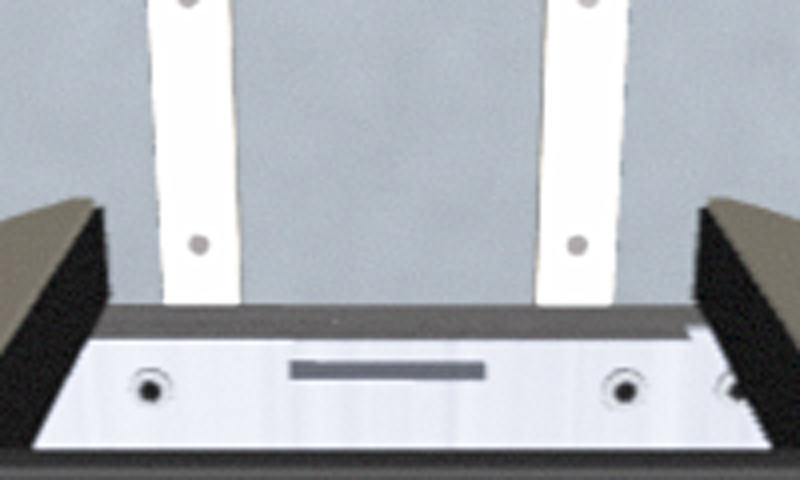

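```bash
python3 -m inch '[{"offset":[-0.14,0,-0.02],"twist":0},{"offset":[-0.14,0,-0.02],"twist":0},{"offset":[-0.14,0,-0.01],"twist":0},{"offset":[-0.14,0,-0.01],"twist":0}]';python3 -c "
from h import *
go(*s2w(-82,2.5),.051,162.9);im,d,c=grab('wrist','w14');im,d,c=grab('side','s14')
cv2.imwrite('pics/c15.png',cv2.resize(im[150:260,240:390],None,fx=5,fy=5,interpolation=cv2.INTER_CUBIC))"
```

```text
t: 19.18
eef_pos: [0.5025, -0.0352, 0.0507]
orientation: [0.148, 0.989, 0.002, -0.022]
contact_force: [-8.7, 1.9, 6.2]
gripper_width: 0.999
t 19.18 tcp [ 0.5025 -0.0352  0.0507] stage [-101.4    2.7] toolx deg 162.9 tilt [ 0.044 -0.003 -0.999] w 92.9 F [-8.7  1.9  6.2]
units tool [-0.65 -0.01 -0.04] max/row 0.65 twist units 0.0
```

View pics/c15.png

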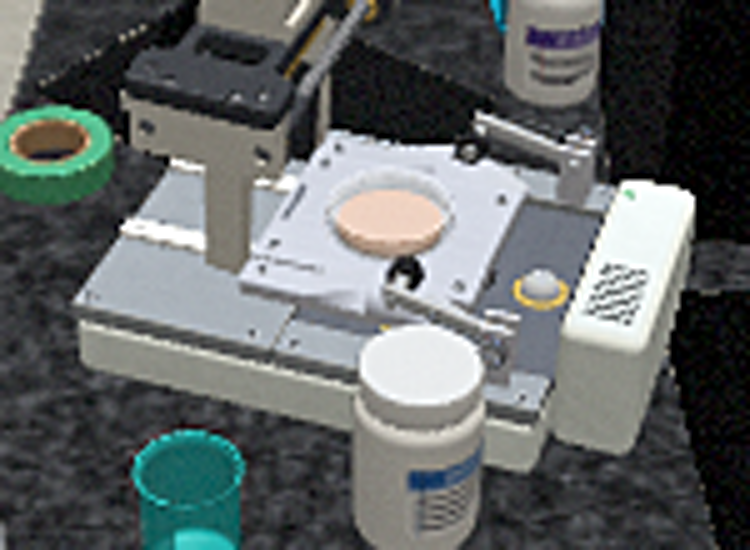

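```bash
python3 -m inch '[{"offset":[-0.14,0,-0.02],"twist":0},{"offset":[-0.14,0,-0.02],"twist":0},{"offset":[-0.14,0,-0.01],"twist":0},{"offset":[-0.14,0,-0.01],"twist":0}]';python3 -c "
from h import *
go(*s2w(-64,2.5),.051,162.9);im,d,c=grab('wrist','w15');im,d,c=grab('side','s15')
cv2.imwrite('pics/c16.png',cv2.resize(im[150:260,240:390],None,fx=5,fy=5,interpolation=cv2.INTER_CUBIC))"
```

```text
t: 19.77
eef_pos: [0.5177, -0.0398, 0.0507]
orientation: [0.148, 0.989, 0.002, -0.024]
contact_force: [-9.0, 1.1, 5.1]
gripper_width: 1.0
t 19.77 tcp [ 0.5177 -0.0398  0.0507] stage [-85.5   2.7] toolx deg 162.9 tilt [ 0.048 -0.003 -0.999] w 93.0 F [-9.   1.1  5.1]
units tool [-0.72 -0.01 -0.05] max/row 0.72 twist units 0.01
```

View pics/c16.png

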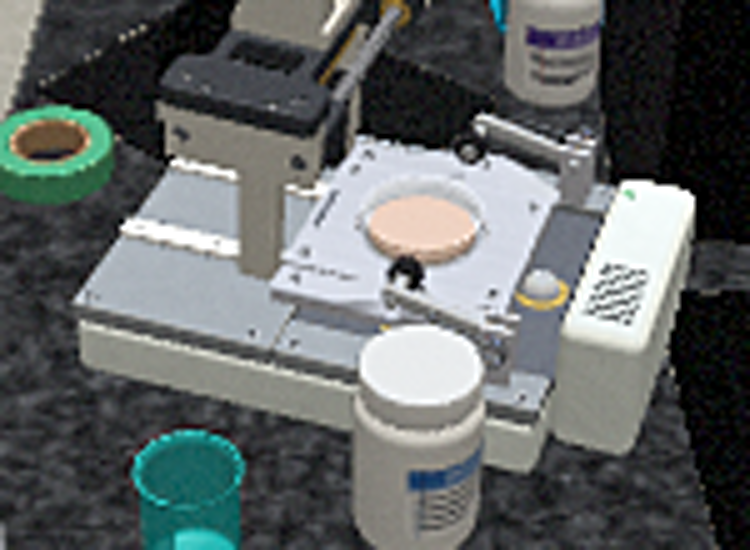

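View pics/w15.png

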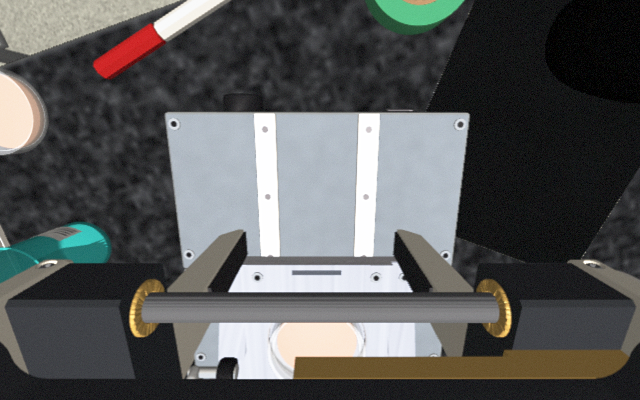

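```bash
python3 -m inch '[{"offset":[-0.12,0,-0.01],"twist":0},{"offset":[-0.1,0,-0.01],"twist":0},{"offset":[-0.1,0,-0.01],"twist":0}]';python3 -c "
from h import *
go(*s2w(-64,2.5),.051,162.9);im,d,c=grab('wrist','w16')
cv2.imwrite('pics/c17.png',cv2.resize(im[180:300,220:420],None,fx=4,fy=4,interpolation=cv2.INTER_CUBIC))"
```

```text
t: 20.25
eef_pos: [0.528, -0.0429, 0.0509]
orientation: [0.148, 0.989, 0.002, -0.023]
contact_force: [-1.1, 1.0, -0.8]
gripper_width: 1.003
t 20.25 tcp [ 0.528  -0.0429  0.0509] stage [-74.8   2.7] toolx deg 162.9 tilt [ 0.047 -0.003 -0.999] w 93.3 F [-1.1  1.  -0.8]
units tool [-0.36 -0.01 -0.02] max/row 0.36 twist units 0.01
```

View pics/c17.png

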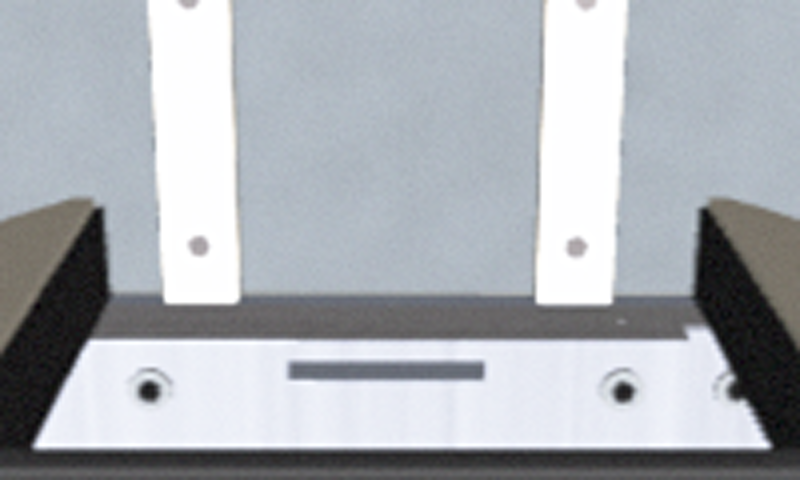

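```bash
python3 -m inch '[{"offset":[-0.08,0,-0.01],"twist":0},{"offset":[-0.08,0,-0.01],"twist":0},{"offset":[-0.06,0,0],"twist":0}]';python3 -c "
from h import *
go(*s2w(-64,2.5),.051,162.9);im,d,c=grab('wrist','w17')
cv2.imwrite('pics/c18.png',cv2.resize(im[180:300,220:420],None,fx=4,fy=4,interpolation=cv2.INTER_CUBIC))"
```

```text
t: 20.68
eef_pos: [0.5355, -0.0451, 0.0516]
orientation: [0.148, 0.989, 0.002, -0.023]
contact_force: [-0.3, 0.5, 0.5]
gripper_width: 1.004
t 20.68 tcp [ 0.5355 -0.0451  0.0516] stage [-66.9   2.8] toolx deg 162.9 tilt [ 0.045 -0.003 -0.999] w 93.3 F [-0.3  0.5  0.5]
units tool [-0.1  -0.01  0.02] max/row 0.1 twist units 0.01
```

View pics/c18.png

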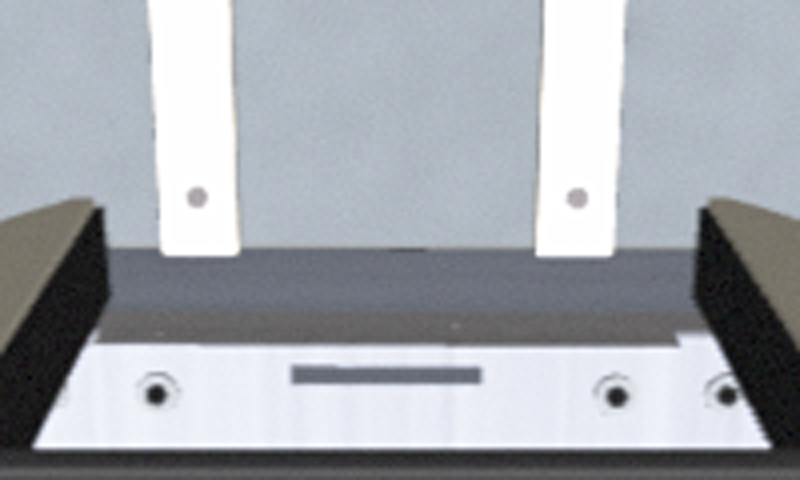

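```bash
python3 -m inch '[{"offset":[0.3,0,-0.05],"twist":0},{"offset":[0.4,0,-0.3],"twist":0},{"offset":[0.2,0,-0.8],"twist":0},{"offset":[0,0,-1],"twist":0},{"offset":[0,0,-1],"twist":0},{"offset":[0,0,-1],"twist":0},{"offset":[0,0,-1],"twist":0},{"offset":[0,0,-1],"twist":0},{"offset":[-0.3,0,-1],"twist":0},{"offset":[-0.8,-0.3,-0.5],"twist":0},{"offset":[-0.8,-0.3,0],"twist":0},{"offset":[0,0,0],"twist":0}]';python3 -c "
from h import *
go(*s2w(-36,-25),.26,162.9)"
```

```text
t: 22.22
eef_pos: [0.5602, -0.0709, 0.2958]
orientation: [0.147, 0.989, 0.002, -0.019]
contact_force: [-0.1, 0.1, -0.6]
gripper_width: 0.999
t 22.23 tcp [ 0.5602 -0.0709  0.2958] stage [-35.8 -14.6] toolx deg 163.0 tilt [ 0.039 -0.002 -0.999] w 92.9 F [-0.1  0.1 -0.6]
units tool [-0.04 -0.34  1.19] max/row 1.19 twist units 0.02
```

```bash
python3 -c "
from h import *
im,d,c=grab('wrist','w20')
cv2.imwrite('pics/c20.png',cv2.resize(im[70:235,245:410],None,fx=3.6,fy=3.6,interpolation=cv2.INTER_CUBIC))
im,d,c=grab('side','s20')
cv2.imwrite('pics/c20s.png',cv2.resize(im[140:340,200:400],None,fx=3,fy=3,interpolation=cv2.INTER_CUBIC))"
```

```text
(no output)
```

View pics/c20.png

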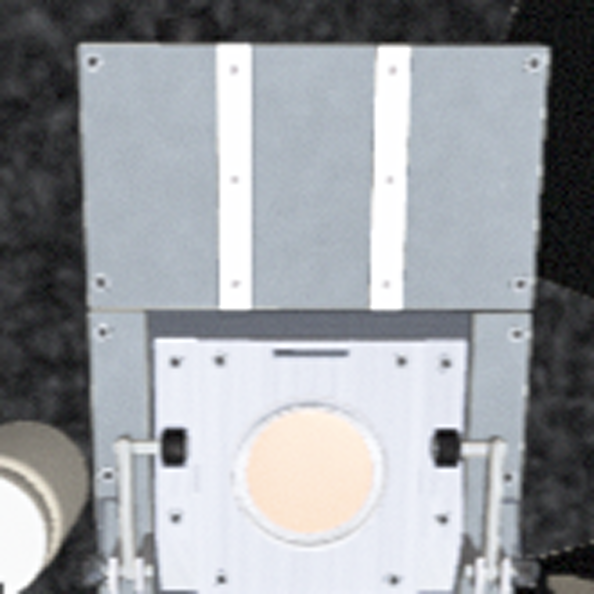

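View pics/c20s.png

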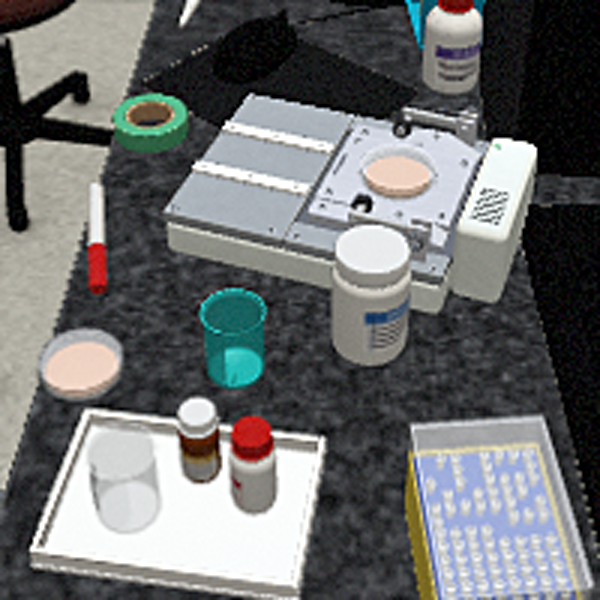

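```bash
python3 - <<'E'
from h import *
im,d,c=load('w20'); g=lambda x,y:(245+(x+.5)/3.6-.5,70+(y+.5)/3.6-.5)
for n,p,z in (('cornL',(549,46),.046),('cornR',(80,45),.046),('step R',(100,310),.046),('step L',(520,310),.046),('rearR',(154,341),.056),('rearL',(466,341),.056),('b1',(220,360),.058),('b2',(401,360),.058),('slot',(311,353),.058),('dish c',(313,474),.058)):
    print(n,w2s(onplane(c,[g(*p)],z)[0]).round(1))
X=pts(c,d); 
def patch(x,y,r=3):
    u,v=map(round,g(x,y)); return X[v-r:v+r+1,u-r:u+r+1].reshape(-1,3)
P=np.concatenate([patch(*p) for p in((250,375),(375,375),(200,400),(200,560),(425,560),(425,400),(310,575),(260,560),(360,560),(310,375)) if 1])
M=np.concatenate([patch(*p) for p in((250,375),(375,375),(310,372),(260,565),(360,565),(310,575),(215,460),(405,460))])
S=np.concatenate([patch(*p) for p in((150,120),(150,250),(310,120),(310,250),(460,120),(460,250))])
for n,Q in(('shelf',S),('plate mid',M)):
    co=np.linalg.lstsq(np.c_[Q[:,:2]-Q[:,:2].mean(0),np.ones(len(Q))],Q[:,2],rcond=None)[0]; print(n,'slope deg',np.degrees(co[:2]).round(2),'z mm',(co[2]*1000).round(2))
    for q in np.split(Q,len(Q)//49): print('  ',w2s(q.mean(0)).round(0),(q[:,2].mean()*1000).round(2))
E
```

```text
cornL [-164.8   89.6]
cornR [-164.7  -88.8]
step R [-64.4 -85. ]
step L [-64.9  84.7]
rearR [-53.2 -62.3]
rearL [-53.6  61.6]
b1 [-46. -36.]
b2 [-46.2  35.8]
slot [-48.9   0.1]
dish c [0.7 1.5]
shelf slope deg [-0.01  0.01] z mm 46.55
   [-138.  -63.] 46.54
   [-88. -65.] 46.59
   [-138.   -1.] 46.51
   [-89.  -0.] 46.5
   [-138.   56.] 46.61
   [-89.  59.] 46.55
plate mid slope deg [0.01 0.09] z mm 58.28
   [-40. -24.] 58.19
   [-40.  26.] 58.47
   [-41.   0.] 58.21
   [ 41. -20.] 58.24
   [41. 22.] 58.27
   [44.  1.] 58.32
   [ -6. -39.] 58.27
   [-6. 39.] 58.3
```

```bash
python3 -m inch '[{"offset":[0,0,0],"twist":0},{"offset":[0,0,0],"twist":0}]'; python3 -c "
from h import *
print(env.job_done())"
```

```text
t: 22.58
eef_pos: [0.5584, -0.0694, 0.2966]
orientation: [0.147, 0.989, 0.002, -0.019]
contact_force: [-0.7, -0.2, 0.4]
gripper_width: 1.0
the job is handed in; nothing more can be done
None
```

I moved the amber bottle out of the well and stood it upright in the white tray, between the dropper bottle and the beaker. I then squared the plate with both open fingers and pushed it under the rollers until it dropped onto the balls. I backed off and handed the job in at about 22.6 s.

**Last checks:**
- **Plate:** the screw heads put its origin within about 0.5 mm of the nest. The depth picture gave the middle's top at about 58 mm, as expected when seated, and level to about 0.1°. The left and right rear corners read within 0.4 mm of square, though both sat about 0.6 mm further forward than the screw heads suggested.
- **Dish:** it was in its recess, but measured about 1.6 mm off centre, against the roughly 1.5 mm of play and the 3 mm limit. The height I used for that point was a guess.
- **Bottle and vessels:** in the last side picture the bottle was upright in the tray, and the jar, white bottle, dropper and beaker were standing where they had been. I judged these by eye and did not re-measure them. The bottle's place in the tray, about (7, 29) mm from its centre, comes from the arm's position when I let go.
- **Robot:** clear of everything at hand-in.

**Disagreement:** the tool leaned by up to 2.8° while pushing. It had no visible effect on the plate.

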